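Pack an order into the empty bay of the packing carousel

TASK

Turn the packing carousel until its empty bay stands squarely at the fixed pointer. Then pack the order there, in this sequence: set the open cardboard tray level in the middle of the empty bay with its long sides along the rim, stand the closed carton inside the tray, put the round tin centrally on top of the carton, and stand the white spool upright in the middle of the tin. Leave the bay at the pointer and do not knock over the brown bottle.

Things in the scene. Friction and masses are not known exactly. Their poses are not given: they have to be found in the camera images.
- carousel: Fixed base of the packing carousel, origin on its upright axis at table height; x points from the axis to the pointer. It carries a grey round platform, radius 140 mm, top 30 mm above the table, with a hub (radius 17 mm, 10 mm high) and three bays parted by thin white lines. Two bays hold a kraft carton fixed to the platform (up to 50 x 74 mm, 44 mm high); the third is empty.
- turntable (a joint): Rotation of the platform in rad: 0 when the empty bay is at the pointer, positive anticlockwise from above, limits -0.8 and 3.0. It starts between 0.9 and 2.2, so it must be turned clockwise as seen from above. Dry friction, about 0.35 N m (3 N at a peg), keeps it where it is left.
- bay (a point): Centre of the floor of the empty bay, on the platform's top face, 85 mm from the axis. It turns with the platform. Its x points outward from the axis, its y along the rim (anticlockwise), z up.
- peg (a point): Centre of the top of one of three upright round steel pegs at the ends of the white lines, by which the platform is turned: diameter 16 mm, 46 mm tall (30 to 76 mm above the table), 122 mm from the axis. This one is 60 degrees clockwise (from above) of the middle of the empty bay; it turns with the platform.
- pointer (a point): The fixed pointer: a small bright metal cone on a flat metal bar that sticks out from under the platform, on the side away from the robot (up to 0.5 rad either way). The cone is 178 mm from the axis, this point 20 mm above the table. It does not turn with the platform.
- tray: Open cardboard tray, 100 mm (its x) by 66 mm (its y) outside, 26 mm high, walls and floor 4 mm thick (inside 92 by 58 mm). Origin at the centre of its underside, z up. It can be gripped across its 66 mm width. It starts on a 3 mm dark green mat, as do the other loose things, among each other in any order, 125 to 140 mm apart.
- carton: Closed kraft carton with a strip of orange tape, 76 mm (its x) by 42 mm (its y), 50 mm high, about 0.14 kg. Origin at the centre of its underside, z up.
- tin: Flat round bare-metal tin, diameter 46 mm, 28 mm high, flat top. Origin at the centre of its underside, z up.
- spool: Small white plastic spool standing on end: two flanges of diameter 38 mm, 4 mm thick, joined by a core of diameter 24 mm, 32 mm high in all. Origin at the centre of its underside, z up.
- bottle: Brown glass bottle with black cap standing among the things, diameter 42 mm, 85 mm high. Origin at the centre of its underside. To be left standing. (Also among the things, to be ignored: a roll of orange tape lying flat, diameter 60 mm, 24 mm high.)
Things that resemble listed ones, but are neither listed nor needed, are in the scene too. What is shaped like the tin but green is not meant.

How it is judged:
By the outcome, as a careful person would: the job done as asked, in the order asked, and still so for the second after the job is handed in, with the robot touching nothing.
It also fails if it takes over 144 s, if anything falls off the work surface, if the arm or the gripper's body presses on something with over 40 N, if the wrist force passes 120 N, or if a joint passes its speed limit or range.

ROBOT

A 7-joint arm with a two-finger parallel gripper is mounted at the origin on the work surface. World frame = base frame: x ahead of the robot, y to its left, z up, the work surface at z = 0. Lengths are in m, angles in rad, forces in N, time in s.
With the tool pointing down it reaches from about 0.35 to 0.9 m from the base axis. Payload 8.1 kg.
Tool frame: the origin (TCP) lies midway between the tips of the shut fingers; the grasp point (between the pads) lies 19 mm behind it; z points along the fingers, y is the line along which they close (so a half turn about z gives the same grasp; the last joint's range is limited). The gripper opens to 92 mm and grips with 3 to 60 N. Pads are 19 mm wide; open, the fingers measure 130 mm over their backs; the gripper's body (75 mm by 190 mm) begins 47 mm behind the grasp point.
Start: joints at [1.132, 0.434, 0.025, 1.573, -0.012, 1.134, -0.075], TCP at [0.206, -0.59, 0.227] pointing down, gripper open.
Joint ranges: [-2.62, 2.62], [-0.44, 2.09], [-1.27, 1.32], [0.08, 2.57], [-1.32, 4.46], [0.12, 2], [-2.74, 2.74]. Speed limits (rad/s): [2.22, 2.22, 3.01, 3.01, 3.14, 3.14, 3.14].

INTERFACE

Orientations are given as a rotation vector (axis times angle).
In Python, from cell import arm gives the robot as it stands.
- The arm moves only by the tool move_arm, never from a script. Its argument "motion" is a list of rows, each an object of numbers: "tx", "ty", "tz": the shift along the tool's x, y, z normalised to -1 to 1, where 1 is 1000 mm; "twist": the turn about the tool's z normalised to -1 to 1, where 1 is pi/2 rad. In form: [{"tx": .., "ty": .., "tz": .., "twist": ..}, ...]. A call has 1 to 12 rows; each row shifts and turns the commanded pose from where the row before left it, along the tool's axes as they then stand; what a row does not reach is not made up. A row lasts 1/10 s, in which the tool goes at most 50 mm and 8.59 degrees, less where a joint would pass 70% of its speed; a pose out of reach is approached as far as the arm can. A call with a number of a shift or a turn outside -1 to 1 is refused whole. A call with a gripper value outside its range is refused whole. "gripper" is the gripper's target within -1 to 1 (shut at 1, half-way at 0, fully open at -1), set as the call begins (left out, the last holds). The fingers move at their own pace and stop on an object; "squeeze" is the grip in N (left out, the last holds). Time passes only in rows, so rows that do not move let the fingers close. It gives the time, the measured TCP pose, the force, the opening and the grip force at its end, in the units of the state.
- arm.observe(): the state, without advancing time (a new reading comes with each control period).
- arm.get_image(name): name is "scene" or "top" or "wrist"; returns the picture (420x560x3 uint8, red, green, blue); there is no depth.
- arm.calibration(name): a dict with "K" (3x3 intrinsics, pixels), "T" (4x4, takes a point from camera to world coordinates). Camera axes: x right, y down, z forward; pixel columns grow to the right and rows downward; lengths in m; the calibration is good to about 2 mm. A picture is of the moment at which its call begins: read the wrist's pose just before it. calibration takes no time and is no camera call; for the wrist camera it gives the pose at the moment of the call.
- arm.sign_off(): hands the job in; it is judged then, once.
Trained networks look in the newest picture that a camera, given by its name, has taken for a name from the list of things; names that differ only in an ending like _2 or _b are one class to them, and where a whole thing is asked for, a point or a joint stands for the part that bears it (a point fixed in the world has none). Each returns a list of dicts, best first, with "conf" (0 to 1); they miss things now and then, are a little off and sometimes report something else, mostly with a low value. They report only what shows in the picture. A call takes as long as a camera call. They do not tell look-alikes from the thing itself.
- arm.look_for(camera, query): "point" ([column, row] as shares, 0 to 1, of the picture: columns of its width, rows of its height, amid what is visible of it).
- arm.regions_of(camera, query): "region" (420x560 bool, what is visible of it) and "point" ([column, row] as shares, 0 to 1, of the picture: columns of its width, rows of its height, amid what is visible of it).
- arm.place_of(camera, query): "point" ([column, row] as shares, 0 to 1, of the picture: columns of its width, rows of its height: a listed point, or the origin of a listed thing).
The state is a dict: "clock": time; "joints": joint angles; "dq": joint speeds; "joint_efforts": joint torques, N m; "position": TCP position; "ee_rot": TCP orientation; "force": force on the tool from outside, world axes, zero at the start; "ft_torque": the same for the moment, N m; "width": opening from 0.0 (shut) to 1.0 (fully open); "gripper_force": force on a finger pad.
Only numpy, scipy, OpenCV 4.12 (cv2) and the standard library are available. Lean on these libraries where they do the work, as an engineer would, in place of code of your own. Each camera call takes 0.05 s, during which the arm holds its last target. There are 200 camera calls.

## Working session

There is one attempt and no reset: what is moved stays moved. The work goes in short steps, Python scripts to look and compute and a tool call to move; the robot and the scene stay as the last step left them, time stands still between calls to the robot, and variables do not carry over. Pictures are saved under pics/ and viewed, at most 17 in all, crops included, and the job is handed in when it is done.

Besides the shell and the picture viewer there is one more tool, called after "Call:" in YAML: its name, and indented under it one key for each argument. move_arm: Moves the arm, as the interface text tells. Scaled input: -1 to 1 covers 1000 mm each way for a shift and pi/2 rad each way for a turn. Its arguments: {"type":"object","properties":{"motion":{"type":"array","items":{"type":"object","properties":{"tx":{"type":"number"},"ty":{"type":"number"},"tz":{"type":"number"},"twist":{"type":"number"}}}},"gripper":{"type":"number"},"squeeze":{"type":"number"}},"required":["motion"]}

```bash
mkdir -p pics; ls; python3 - <<'E'
from cell import arm
import cv2
s=arm.observe();print(s)
for n in("top","scene"):
    im=arm.get_image(n);cv2.imwrite(f"pics/{n}0.png",im[...,::-1]);c=arm.calibration(n);print(n,c["K"].tolist(),c["T"].round(3).tolist())
E
```

```text
pics
{'clock': 0.0, 'joints': array([ 1.13242472,  0.43525209,  0.02500827,  1.57410499, -0.01162905,
        1.13397473, -0.07509269]), 'dq': array([-0.0003986 , -0.00039246,  0.00045017,  0.0001608 , -0.00029738,
        0.00169401, -0.00046273]), 'joint_efforts': array([ 3.61220191e-04, -6.67851019e+01,  9.85473208e-01, -3.14471376e+01,
       -6.03116490e-02,  4.28116391e-02,  1.67823614e-04]), 'position': array([ 0.20570385, -0.5896392 ,  0.22592423]), 'ee_rot': array([-3.09592903e+00, -5.24531253e-01,  6.23688837e-04]), 'force': array([-0.54725501, -0.22004964,  1.03190484]), 'ft_torque': array([-0.04119287,  0.08150872, -0.02660481]), 'gripper_force': 0.0, 'width': 0.9967709325653852}
top [[455.72726604952646, 0.0, 280.9875095819019], [0.0, 455.72726604952646, 205.87602424908823], [0.0, 0.0, 1.0]] [[-0.029, -0.992, 0.12, 0.393], [-1.0, 0.028, -0.008, 0.015], [0.005, -0.12, -0.993, 0.995], [0.0, 0.0, 0.0, 1.0]]
scene [[439.92797503636785, 0.0, 275.07187324174726], [0.0, 439.92797503636785, 207.22306109467513], [0.0, 0.0, 1.0]] [[-0.616, 0.492, -0.615, 1.203], [0.788, 0.378, -0.486, 0.547], [-0.007, -0.784, -0.621, 0.772], [0.0, 0.0, 0.0, 1.0]]
```

View pics/top0.png

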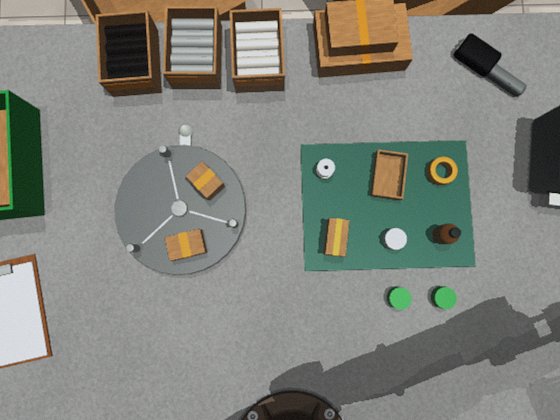

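View pics/scene0.png

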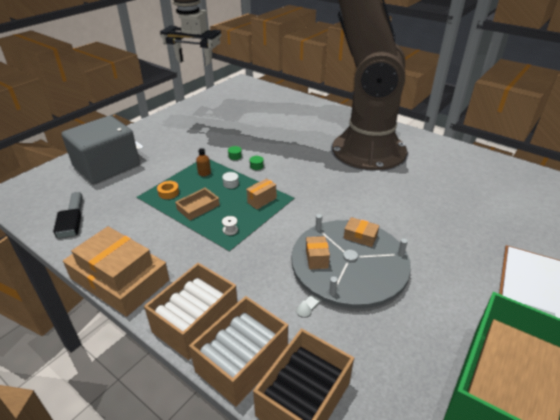

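The top view shows the carousel hub at (179,208), pointer at (186,131) and the empty bay to the left of the hub.

Possible mix-ups:
- **Carton:** the loose one is at (337,237). The fixed ones at (205,180) and (185,244), and the big box at (362,27), are look-alikes.
- **Tin:** the metal one is at (396,239). The green ones are at (400,298) and (445,297).
- **Spool:** (326,168).
- **Tray:** the one on the mat is at (390,174). The boxes at the top edge are look-alikes.
- **Peg:** (164,150). The other two are at (232,224) and (132,248).

```bash
cat > h.py <<'E'
import numpy as np, cv2
from scipy.spatial.transform import Rotation as Ro
from cell import arm
def px2w(c,uv,z):
    d=c["T"][:3,:3]@np.linalg.inv(c["K"])@[uv[0],uv[1],1]; o=c["T"][:3,3]
    return o+d*(z-o[2])/d[2]
def w2px(c,p):
    q=c["K"]@(c["T"][:3,:3].T@(np.asarray(p)-c["T"][:3,3])); return q[:2]/q[2]
def plan(xyz,ang=None,start=None):
    """twist (units), then shift (units) in the twisted frame; ang = closing-line angle (rad, world)"""
    s=arm.observe(); R=Ro.from_rotvec(s["ee_rot"]).as_matrix(); p=s["position"] if start is None else start
    a=np.arctan2(R[1,1],R[0,1]); t=0
    if ang is not None:
        t=(a-ang+np.pi/2)%np.pi-np.pi/2      # clockwise positive
    R=R@Ro.from_euler('z',t).as_matrix()
    d=R.T@(np.asarray(xyz)-p)
    print("from",np.round(p,4),"closing",round(np.degrees(a),1),"twist",round(t/(np.pi/2),4),"shift",d.round(4),"j7",round(s["joints"][6],2))
E
python3 - <<'E'
from h import *
c=arm.calibration("top"); arm.get_image("top")
for q,z in dict(carousel=0,pointer=.02,peg=.076,bay=.03,tray=.003,carton=.003,tin=.003,spool=.003,bottle=.003).items():
    for r in arm.place_of("top",q)[:3]:
        uv=np.array(r["point"])*[560,420]; print(q,round(r["conf"],2),uv.round(1),px2w(c,uv,z).round(4))
for q in("tray","carton","tin","spool"):
    for r in arm.regions_of("top",q)[:3]:
        m=r["region"].astype(np.uint8); k=cv2.findContours(m,0,2)[0]; b=cv2.minAreaRect(max(k,key=cv2.contourArea))
        bp=cv2.boxPoints(b); zt=dict(tray=.029,carton=.053,tin=.031,spool=.035)[q]
        w=np.array([px2w(c,x,zt)[:2] for x in bp]); print(q,round(r["conf"],2),np.round(b[0],1),"ctr",w.mean(0).round(4),"sides",[(np.linalg.norm(e).round(3),np.degrees(np.arctan2(e[1],e[0])).round(1)) for e in(w[1]-w[0],w[2]-w[1])])
E
```

```text
carousel 0.97 [181.5 212.3] [0.5053 0.2255 0.    ]
pointer 0.84 [184.  126.6] [0.6925 0.2152 0.02  ]
peg 0.57 [163.1 145.4] [0.6365 0.2469 0.076 ]
bay 0.62 [142.4 199.2] [0.5324 0.3024 0.03  ]
tray 0.7 [385.2 177.5] [ 0.5696 -0.2252  0.003 ]
carton 0.73 [332.9 237.1] [ 0.4414 -0.1039  0.003 ]
tin 0.7 [399.4 296.5] [ 0.3101 -0.241   0.003 ]
tin 0.69 [391.4 239.8] [ 0.4318 -0.2309  0.003 ]
tin 0.59 [440.9 294.3] [ 0.3122 -0.3304  0.003 ]
spool 0.82 [322.8 168.6] [ 0.5935 -0.0879  0.003 ]
bottle 0.72 [440.8 231.7] [ 0.4463 -0.3397  0.003 ]
tray 0.98 [388.9 173.8] ctr [ 0.5731 -0.2273] sides [(np.float64(0.107), np.float64(-10.7)), (np.float64(0.074), np.float64(-99.6))]
tray 0.55 [394.  237.5] ctr [ 0.4356 -0.2302] sides [(np.float64(0.047), np.float64(-91.6)), (np.float64(0.04), np.float64(176.5))]
carton 0.72 [335.8 236.4] ctr [ 0.4404 -0.104 ] sides [(np.float64(0.078), np.float64(-8.6)), (np.float64(0.048), np.float64(-98.0))]
carton 0.41 [179.5 209.5] ctr [0.5076 0.2183] sides [(np.float64(0.277), np.float64(-91.6)), (np.float64(0.27), np.float64(178.9))]
tin 0.96 [393.5 238. ] ctr [ 0.4345 -0.2286] sides [(np.float64(0.049), np.float64(-91.6)), (np.float64(0.042), np.float64(176.5))]
tin 0.77 [442.5 297. ] ctr [ 0.3089 -0.3236] sides [(np.float64(0.052), np.float64(-91.7)), (np.float64(0.045), np.float64(175.7))]
tin 0.74 [398.1 297.3] ctr [ 0.311 -0.231] sides [(np.float64(0.044), np.float64(-29.9)), (np.float64(0.049), np.float64(-118.2))]
spool 0.59 [325.  167.5] ctr [ 0.5893 -0.0894] sides [(np.float64(0.039), np.float64(-91.6)), (np.float64(0.041), np.float64(177.5))]
```

```bash
python3 - <<'E'
from h import *
from scipy.optimize import least_squares
c=arm.calibration("top"); im=arm.get_image("top")
r=arm.regions_of("top","carousel")[0]; m=r["region"].astype(np.uint8)
k=max(cv2.findContours(m,0,1)[0],key=cv2.contourArea)[:,0].astype(float)
w=np.array([px2w(c,x,.03)[:2] for x in k])
f=least_squares(lambda p:np.hypot(*(w-p[:2]).T)-p[2],[.505,.222,.14],loss='soft_l1',f_scale=.002)
print(f.x.round(4),np.median(abs(f.fun)))
cv2.imwrite("pics/car.png",cv2.resize(im[110:290,100:260][...,::-1],None,fx=3.3,fy=3.3,interpolation=cv2.INTER_CUBIC))
cv2.imwrite("pics/mat.png",cv2.resize(im[135:275,295:480][...,::-1],None,fx=4,fy=4,interpolation=cv2.INTER_CUBIC))
C=np.array([*f.x[:2]])
for uv,z in(((163.5,148),.076),((233,222),.076),((132,245),.076),((185.5,127.5),.03),((179,207.5),.04)):
    p=px2w(c,uv,z)[:2]-C; print(uv,p.round(4),np.hypot(*p).round(4),np.degrees(np.arctan2(p[1],p[0])).round(1))
E
```

```text
[0.5121 0.2237 0.1392] 0.0009783744672967332
(163.5, 148) [0.1189 0.0224] 0.121 10.7
(233, 222) [-0.0381 -0.1181] 0.1241 -107.9
(132, 245) [-0.0786  0.0851] 0.1159 132.7
(185.5, 127.5) [ 0.1751 -0.0137] 0.1757 -4.5
(179, 207.5) [-0.001  -0.0014] 0.0018 -126.3
```

View pics/car.png

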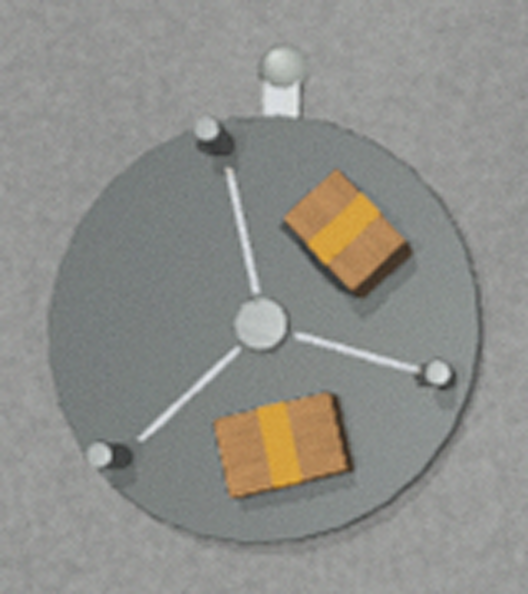

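View pics/mat.png

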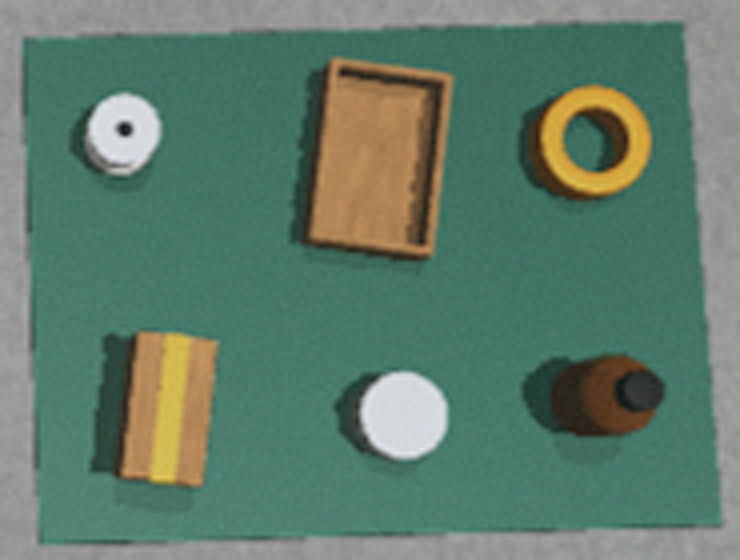

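The crops confirm the choices. Carton is kraft with a yellow-orange strip at mat-crop (170,408), metal tin at (403,415), spool at (124,129), tray at (380,158), and bottle at (605,395) to be left alone. In the carousel crop, the clockwise peg of the empty bay is at (207,131) and the pointer cone at (284,65).

```bash
python3 - <<'E'
from h import *
from scipy.optimize import least_squares
c=arm.calibration("top")
f=lambda a,o,s:(np.array(a)+.5)/s-.5+o
P=np.array([px2w(c,f(a,[100,110],3.3),.076)[:2] for a in((207,131),(438,371),(101,455))])
r=least_squares(lambda p:np.concatenate([p[:2]+.122*np.array([np.cos(p[2]+k),np.sin(p[2]+k)])-q for k,q in zip((0,-2*np.pi/3,2*np.pi/3),P)]),[.51,.223,.2])
print("centre,peg ang",r.x.round(4),np.degrees(r.x[2]).round(1),r.fun.round(4))
C=r.x[:2]; print("hub",px2w(c,f((262,323),[100,110],3.3),.04).round(4))
for uv,z in(((284,65),.03),((284,65),.02),((281,105),.01),((281,105),0.0)):
    p=px2w(c,f(uv,[100,110],3.3),z)[:2]-C; print(uv,z,np.hypot(*p).round(4),np.degrees(np.arctan2(p[1],p[0])).round(1))
for n,l,z in(("tin",[(403,415)],.031),("spool",[(124,129)],.035),("tray",[(331,59),(452,75),(431,258),(305,242)],.029),("carton",[(138,332),(217,340),(203,486),(122,474)],.053)):
    w=np.array([px2w(c,f(a,[295,135],4),z)[:2] for a in l]); print(n,w.mean(0).round(4))
    if len(w)==4:
        for i in range(4):
            e=w[(i+1)%4]-w[i]; print("   ",np.hypot(*e).round(4),np.degrees(np.arctan2(e[1],e[0])).round(1)%180)
plan([C[0]+.122*np.cos(r.x[2]),C[1]+.122*np.sin(r.x[2]),.15],r.x[2]+np.pi/2)
E
```

```text
centre,peg ang [0.5102 0.2225 0.2168] 12.4 [ 0.0011  0.0003 -0.0005 -0.0006 -0.0006  0.0003]
hub [0.511  0.2222 0.04  ]
(284, 65) 0.03 0.1734 -4.3
(284, 65) 0.02 0.1762 -3.6
(281, 105) 0.01 0.1515 -2.6
(281, 105) 0.0 0.1542 -1.8
tin [ 0.4335 -0.2325]
spool [ 0.5906 -0.0908]
tray [ 0.5721 -0.2287]
    0.066 80.7
    0.1012 170.0
    0.0679 81.1
    0.1016 169.0
carton [ 0.4398 -0.1067]
    0.0412 82.6
    0.0758 171.9
    0.042 80.0
    0.0739 171.2
from [ 0.2059 -0.5901  0.2267] closing -70.8 twist 0.0757 shift [ 0.594  -0.7281  0.0767] j7 -0.08
```

```bash
python3 - <<'E'
from h import *
plan([.6294,.2487,.18])
E
```

```text
from [ 0.2059 -0.5901  0.2267] closing -70.8 twist 0.0 shift [ 0.6761 -0.6525  0.0467] j7 -0.08
```

Call:
move_arm:
  motion:
    - {"tx":0.034,"ty":-0.033}
    - {"tx":0.034,"ty":-0.033}
    - {"tx":0.034,"ty":-0.033}
    - {"tx":0.034,"ty":-0.033}
    - {"tx":0.034,"ty":-0.033}
    - {"tx":0.034,"ty":-0.033}
    - {"tx":0.034,"ty":-0.033}
    - {"tx":0.034,"ty":-0.033}
    - {"tx":0.034,"ty":-0.033}
    - {"tx":0.034,"ty":-0.033}
  gripper: 0.2
  squeeze: 10

```text
invalid input
```

Call:
move_arm:
  motion:
    - {"tx":0.034,"ty":-0.033}
    - {"tx":0.034,"ty":-0.033}
    - {"tx":0.034,"ty":-0.033}
    - {"tx":0.034,"ty":-0.033}
    - {"tx":0.034,"ty":-0.033}
    - {"tx":0.034,"ty":-0.033}
    - {"tx":0.034,"ty":-0.033}
    - {"tx":0.034,"ty":-0.033}
    - {"tx":0.034,"ty":-0.033}
    - {"tx":0.034,"ty":-0.033}

```text
invalid input
```

```bash
python3 - <<'E'
from h import *
plan([.6294,.2487,.15],np.radians(102.4)); print(arm.observe()["joints"].round(2))
E
```

```text
from [ 0.2059 -0.5901  0.2267] closing -70.8 twist 0.0759 shift [ 0.5937 -0.7283  0.0767] j7 -0.08
[ 1.13  0.43  0.02  1.57 -0.01  1.13 -0.08]
```

Call:
move_arm:
  motion:
    - {"tx":0.034,"ty":-0.033,"tz":0,"twist":0}
    - {"tx":0.034,"ty":-0.033,"tz":0,"twist":0}
    - {"tx":0.034,"ty":-0.033,"tz":0,"twist":0}
    - {"tx":0.034,"ty":-0.033,"tz":0,"twist":0}
    - {"tx":0.034,"ty":-0.033,"tz":0,"twist":0}
    - {"tx":0.034,"ty":-0.033,"tz":0,"twist":0}
    - {"tx":0.034,"ty":-0.033,"tz":0,"twist":0}
    - {"tx":0.034,"ty":-0.033,"tz":0,"twist":0}
    - {"tx":0.034,"ty":-0.033,"tz":0,"twist":0}
    - {"tx":0.034,"ty":-0.033,"tz":0,"twist":0}
  gripper: 0.2
  squeeze: 10

```text
clock: 1.9
position: [0.4188, -0.1648, 0.2271]
ee_rot: [3.097, 0.524, 0.001]
force: [0.5, 0.2, -0.1]
width: 0.401
gripper_force: 0.0
```

```bash
python3 - <<'E'
from h import *
plan([.6294,.2487,.15]);plan([.6294,.2487,.15],np.radians(102.4)); print(arm.observe()["joints"].round(2))
E
```

```text
from [ 0.4188 -0.1648  0.2271] closing -70.8 twist 0.0 shift [ 0.3349 -0.3212  0.0771] j7 -1.03
from [ 0.4188 -0.1648  0.2271] closing -70.8 twist 0.0758 shift [ 0.2944 -0.3587  0.0771] j7 -1.03
[ 0.48  0.17 -0.25  1.96  0.05  1.02 -1.03]
```

Call:
move_arm:
  motion:
    - {"tx":0.0335,"ty":-0.032,"tz":0.003,"twist":0}
    - {"tx":0.0335,"ty":-0.032,"tz":0.003,"twist":0}
    - {"tx":0.0335,"ty":-0.032,"tz":0.003,"twist":0}
    - {"tx":0.0335,"ty":-0.032,"tz":0.003,"twist":0}
    - {"tx":0.0335,"ty":-0.032,"tz":0.003,"twist":0}
    - {"tx":0.0335,"ty":-0.032,"tz":0.003,"twist":0}
    - {"tx":0.0335,"ty":-0.032,"tz":0.003,"twist":0}
    - {"tx":0.0335,"ty":-0.032,"tz":0.003,"twist":0}
    - {"tx":0.0335,"ty":-0.032,"tz":0.003,"twist":0}
    - {"tx":0.0335,"ty":-0.032,"tz":0.003,"twist":0}

```text
clock: 2.9
position: [0.6299, 0.2476, 0.1965]
ee_rot: [3.097, 0.524, 0.0]
force: [0.6, -0.3, 1.2]
width: 0.399
gripper_force: 0.0
```

Call:
move_arm:
  motion:
    - {"tx":0,"ty":0,"tz":0,"twist":-0.095}
    - {"tx":0,"ty":0,"tz":0,"twist":-0.095}
    - {"tx":0,"ty":0,"tz":0,"twist":-0.095}
    - {"tx":0,"ty":0,"tz":0,"twist":-0.095}
    - {"tx":0,"ty":0,"tz":0,"twist":-0.095}
    - {"tx":0,"ty":0,"tz":0,"twist":-0.095}
    - {"tx":0,"ty":0,"tz":0,"twist":-0.095}
    - {"tx":0,"ty":0,"tz":0,"twist":-0.095}
    - {"tx":0,"ty":0,"tz":0,"twist":-0.095}
    - {"tx":0,"ty":0,"tz":0,"twist":-0.095}

```text
clock: 3.9
position: [0.6292, 0.2458, 0.1967]
ee_rot: [1.911, 2.493, -0.0]
force: [0.2, -0.2, 0.1]
width: 0.403
gripper_force: 0.0
```

Call:
move_arm:
  motion:
    - {"tx":0,"ty":0,"tz":0,"twist":-0.095}
    - {"tx":0,"ty":0,"tz":0,"twist":-0.095}
    - {"tx":0,"ty":0,"tz":0,"twist":-0.095}
    - {"tx":0,"ty":0,"tz":0,"twist":-0.095}
    - {"tx":0,"ty":0,"tz":0,"twist":-0.095}
    - {"tx":0,"ty":0,"tz":0,"twist":-0.095}
    - {"tx":0,"ty":0,"tz":0,"twist":-0.095}
    - {"tx":0,"ty":0,"tz":0,"twist":-0.095}
    - {"tx":0,"ty":0,"tz":0,"twist":-0.095}
    - {"tx":0,"ty":0,"tz":0,"twist":-0.095}
    - {"tx":0,"ty":0,"tz":0,"twist":-0.02}
    - {"tx":0,"ty":0,"tz":0,"twist":0}

```text
clock: 5.1
position: [0.6292, 0.2458, 0.1965]
ee_rot: [0.325, -3.124, -0.0]
force: [-0.4, 0.0, -0.1]
width: 0.403
gripper_force: 0.0
```

```bash
python3 - <<'E'
from h import *
plan([.6294,.2487,.045],np.radians(102.4)); c=arm.calibration("wrist")
print(arm.observe()["joints"].round(2),c["T"].round(3).tolist(),c["K"].round(0).tolist())
im=arm.get_image("wrist");cv2.imwrite("pics/w1.png",im[...,::-1])
for a in((.6294,.2487,.076),(.5102,.2225,.04),(.688,.2115,.03)): print(w2px(c,a))
E
```

```text
from [0.6292 0.2458 0.1965] closing 101.9 twist -0.0059 shift [-0.0009  0.0027  0.1515] j7 0.82
[ 0.13  0.77 -1.06  1.42  0.67  1.34  0.82] [[-0.206, 0.935, 0.289, 0.551], [0.979, 0.197, 0.061, 0.229], [-0.0, 0.296, -0.955, 0.354], [0.0, 0.0, 0.0, 1.0]] [[305.0, 0.0, 283.0], [0.0, 305.0, 214.0], [0.0, 0.0, 1.0]]
[285.73179383 208.37964984]
[284.56836525  73.61517082]
[242.79472812 238.91640193]
```

View pics/w1.png

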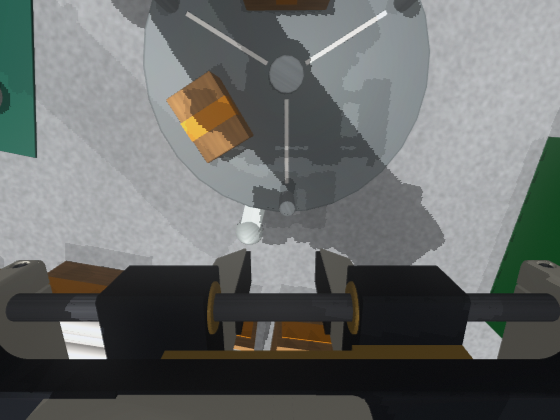

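```bash
python3 - <<'E'
from h import *
c=arm.calibration("wrist"); off=px2w(c,(286.5,73.5),.04)[:2]; pg=px2w(c,(287,208.5),.076)[:2]
print(off,pg,np.degrees(np.arctan2(*(pg-off)[::-1])),np.hypot(*(pg-off)))
for uv in((249,232),(252,218)):
  for z in(0,.01,.02,.03):
    p=px2w(c,uv,z)[:2]-off; print(uv,z,np.hypot(*p).round(4),np.degrees(np.arctan2(p[1],p[0])).round(2))
for r in arm.place_of("wrist","pointer"):
    uv=np.array(r["point"])*[560,420];p=px2w(c,uv,.02)[:2]-off;print(r["conf"],uv,np.hypot(*p),np.degrees(np.arctan2(p[1],p[0])))
E
```

```text
[0.50969924 0.22444128] [0.62930083 0.24998767] 12.056957235077409 0.12229945578369478
(249, 232) 0 0.1806 -2.73
(249, 232) 0.01 0.1766 -2.66
(249, 232) 0.02 0.1727 -2.6
(249, 232) 0.03 0.1687 -2.53
(252, 218) 0 0.1618 -2.89
(252, 218) 0.01 0.1584 -2.82
(252, 218) 0.02 0.155 -2.74
(252, 218) 0.03 0.1516 -2.67
0.88 [248.92  238.812] 0.18107008879115105 -2.038974666321919
```

Call:
move_arm:
  motion:
    - {"tx":0,"ty":0.0033,"tz":0.04,"twist":0}
    - {"tx":0,"ty":0,"tz":0.04,"twist":0}
    - {"tx":0,"ty":0,"tz":0.03,"twist":0}
    - {"tx":0,"ty":0,"tz":0.02,"twist":0}
    - {"tx":0,"ty":0,"tz":0.02,"twist":0}
    - {"tx":0,"ty":0,"tz":0,"twist":0}

```text
clock: 5.8
position: [0.6276, 0.2483, 0.0443]
ee_rot: [0.328, -3.122, 0.002]
force: [-0.4, -0.4, -0.5]
width: 0.398
gripper_force: 0.0
```

Call:
move_arm:
  motion:
    - {"tx":0,"ty":0,"tz":0,"twist":0}
    - {"tx":0,"ty":0,"tz":0,"twist":0}
    - {"tx":0,"ty":0,"tz":0,"twist":0}
    - {"tx":0,"ty":0,"tz":0,"twist":0}
  gripper: 1
  squeeze: 12

```text
clock: 6.2
position: [0.629, 0.2498, 0.0481]
ee_rot: [-0.329, 3.122, 0.001]
force: [0.4, -0.8, 5.1]
width: 0.171
gripper_force: 12.0
```

```bash
python3 - <<'E'
from h import *
C=[.5102,.2232]
s=arm.observe(); p=s["position"][:2]-C; print(p,np.hypot(*p),np.degrees(np.arctan2(p[1],p[0])),s["force"])
# row: rotate by 4deg cw around C: shift in tool frame
R=Ro.from_rotvec(s["ee_rot"]).as_matrix(); print("x axis",R[:,0].round(3),"y",R[:,1].round(3))
for d in(4,5,2):
    t=np.radians(d); u=p/np.hypot(*p)*.122; v=np.array([[np.cos(t),np.sin(t)],[-np.sin(t),np.cos(t)]])@u
    print(d,"twist",d/90,"shift",(R.T@[*(v-u),0]).round(5))
E
```

```text
[0.11884623 0.02656179] 0.12177830739905823 12.598398623421454 [ 0.37800364 -0.81685209  5.13674191]
x axis [-0.978 -0.208 -0.002] y [-0.208  0.978  0.001]
4 twist 0.044444444444444446 shift [ 2.10e-04 -8.51e-03 -1.00e-05]
5 twist 0.05555555555555555 shift [ 3.600e-04 -1.064e-02 -1.000e-05]
2 twist 0.022222222222222223 shift [ 3.00e-05 -4.26e-03 -0.00e+00]
```

Call:
move_arm:
  motion:
    - {"tx":0.0001,"ty":-0.0043,"tz":-0.003,"twist":0.0222}
    - {"tx":0.0002,"ty":-0.0064,"tz":0,"twist":0.0333}
    - {"tx":0.00036,"ty":-0.0106,"tz":0,"twist":0.0556}
    - {"tx":0.00036,"ty":-0.0106,"tz":0,"twist":0.0556}
    - {"tx":0.00036,"ty":-0.0106,"tz":0,"twist":0.0556}
    - {"tx":0.00036,"ty":-0.0106,"tz":0,"twist":0.0556}
    - {"tx":0.00036,"ty":-0.0106,"tz":0,"twist":0.0556}
    - {"tx":0.00036,"ty":-0.0106,"tz":0,"twist":0.0556}

```text
clock: 7.0
position: [0.6213, 0.1765, 0.0494]
ee_rot: [-0.632, -3.076, -0.002]
force: [-1.0, 3.5, -5.3]
width: 0.172
gripper_force: 12.0
```

```bash
python3 - <<'E'
from h import *
C=[.5102,.2232]
s=arm.observe(); p=s["position"][:2]-C; print(np.hypot(*p),np.degrees(np.arctan2(p[1],p[0])),s["force"],s["joints"].round(2))
E
```

```text
0.12052857173208054 -22.790411750829406 [-0.95586409  3.50565852 -5.27726487] [ 0.16  0.82 -0.86  1.64  0.7   1.02  0.24]
```

Call:
move_arm:
  motion:
    - {"tx":0.00036,"ty":-0.0106,"tz":0.001,"twist":0.0556}
    - {"tx":0.00036,"ty":-0.0106,"tz":0,"twist":0.0556}
    - {"tx":0.00036,"ty":-0.0106,"tz":0,"twist":0.0556}
    - {"tx":0.00036,"ty":-0.0106,"tz":0,"twist":0.0556}
    - {"tx":0.00036,"ty":-0.0106,"tz":0,"twist":0.0556}
    - {"tx":0.00036,"ty":-0.0106,"tz":0,"twist":0.0556}
    - {"tx":0.0002,"ty":-0.0064,"tz":0,"twist":0.0333}
    - {"tx":0.0002,"ty":-0.0064,"tz":0,"twist":0.0333}
    - {"tx":0.0001,"ty":-0.0043,"tz":0,"twist":0.0222}
    - {"tx":0,"ty":0,"tz":0,"twist":0}
    - {"tx":0,"ty":0,"tz":0,"twist":0}

```text
clock: 8.1
position: [0.5685, 0.1182, 0.0492]
ee_rot: [-1.593, -2.706, -0.001]
force: [-4.8, 2.7, 3.4]
width: 0.17
gripper_force: 12.0
```

```bash
python3 - <<'E'
from h import *
C=[.5102,.2232]
s=arm.observe(); p=s["position"][:2]-C; print(np.hypot(*p),np.degrees(np.arctan2(p[1],p[0])),s["force"],s["joints"].round(2))
im=arm.get_image("top"); cv2.imwrite("pics/car2.png",cv2.resize(im[110:290,100:260][...,::-1],None,fx=3.3,fy=3.3,interpolation=cv2.INTER_CUBIC))
E
```

```text
0.12015327580463352 -60.95257465992856 [-4.83620716  2.71865994  3.39838328] [ 0.2   0.68 -0.73  1.82  0.58  0.86 -0.3 ]
```

View pics/car2.png

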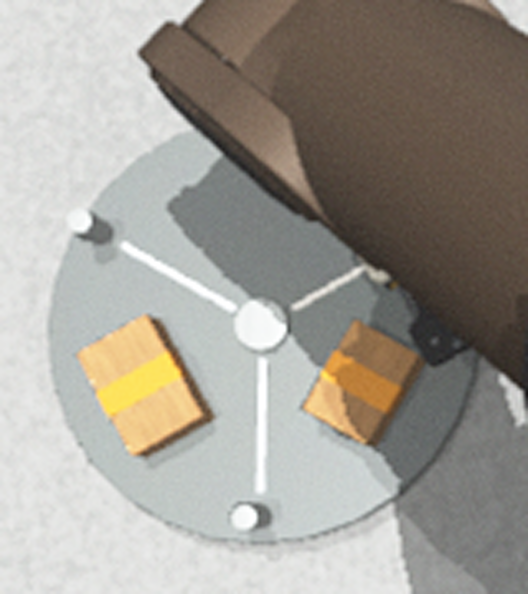

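Call:
move_arm:
  motion:
    - {"tx":0,"ty":0,"tz":0,"twist":0}
    - {"tx":0,"ty":0,"tz":0,"twist":0}
    - {"tx":0,"ty":0,"tz":-0.03,"twist":0}
    - {"tx":0,"ty":0,"tz":-0.05,"twist":0}
    - {"tx":0,"ty":0,"tz":-0.05,"twist":0}
    - {"tx":0,"ty":0,"tz":-0.03,"twist":0}
    - {"tx":0,"ty":0,"tz":0,"twist":0}
  gripper: 0.2

```text
clock: 8.85
position: [0.5718, 0.1179, 0.2136]
ee_rot: [1.593, 2.701, 0.008]
force: [0.7, -0.7, -0.4]
width: 0.4
gripper_force: 0.0
```

```bash
python3 - <<'E'
from h import *
c=arm.calibration("wrist"); im=arm.get_image("wrist"); cv2.imwrite("pics/w2.png",im[...,::-1])
print(arm.observe()["position"])
for q,z in dict(pointer=.02,bay=.03,peg=.076,carousel=0).items():
    for r in arm.place_of("wrist",q)[:2]:
        uv=np.array(r["point"])*[560,420]; print(q,round(r["conf"],2),uv.round(1),px2w(c,uv,z).round(4))
for z in((.5102,.2232,.04),(.688,.2115,.02),(.5710,.117,.076)): print(w2px(c,z))
E
```

```text
[0.57074864 0.117035   0.21098855]
pointer 0.91 [410.2 164.8] [0.6875 0.2153 0.02  ]
bay 0.64 [349.2 118.3] [0.5963 0.2233 0.03  ]
peg 0.88 [276.7 203.5] [0.568  0.1145 0.076 ]
carousel 0.97 [277.6  78. ] [0.5085 0.2239 0.    ]
carousel 0.33 [350.5 117.1] [0.6026 0.2283 0.    ]
[278.44360917  74.57878734]
[408.61433913 167.91785847]
[280.52454394 202.75316625]
```

View pics/w2.png

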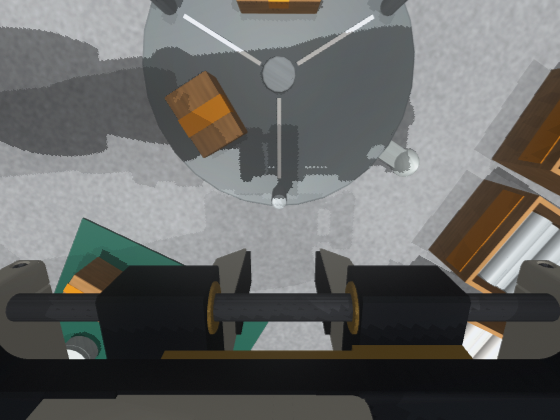

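```bash
python3 - <<'E'
from h import *
c=arm.calibration("wrist"); im=arm.get_image("wrist")
cv2.imwrite("pics/w2c.png",cv2.resize(im[50:220,250:430][...,::-1],None,fx=3.3,fy=3.3,interpolation=cv2.INTER_CUBIC))
off=px2w(c,(278.7,74),.04)[:2]; print(off)
for n,uv,z in(("peg",(279,201.5),.076),("line",(279,178),.03),("lineL",(184,16),.03),("lineR",(374,17),.03),("cone",(410,160),.02),("cone",(410,160),.01),("cone",(410,160),.03),("bar",(391,154),.01)):
    p=px2w(c,uv,z)[:2]-off; print(n,z,np.hypot(*p).round(4),np.degrees(np.arctan2(p[1],p[0])).round(2))
E
```

```text
[0.50579953 0.22111433]
peg 0.076 0.1192 -60.84
line 0.03 0.1045 -61.14
lineL 0.03 0.1047 179.02
lineR 0.03 0.1048 58.31
cone 0.02 0.17 -1.38
cone 0.01 0.1742 -1.06
cone 0.03 0.1658 -1.72
bar 0.01 0.1513 -3.11
```

View pics/w2c.png

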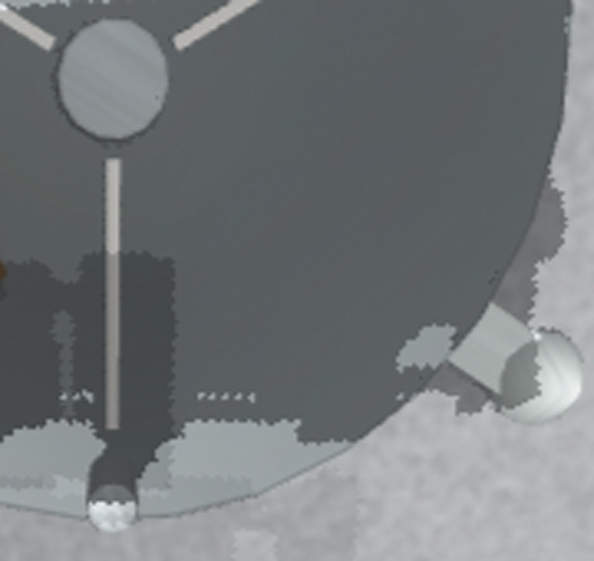

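```bash
python3 - <<'E'
from h import *
c=arm.calibration("wrist")
off=px2w(c,(278.7,74),.04)[:2]
for uv in((414,162.8),(392,149.8)):
  for z in(0,.006,.012,.02,.03):
    p=px2w(c,uv,z)[:2]-off; print(uv,z,np.hypot(*p).round(4),np.degrees(np.arctan2(p[1],p[0])).round(2))
E
```

```text
(414, 162.8) 0 0.1845 -0.84
(414, 162.8) 0.006 0.1819 -1.02
(414, 162.8) 0.012 0.1793 -1.2
(414, 162.8) 0.02 0.1758 -1.45
(414, 162.8) 0.03 0.1714 -1.78
(392, 149.8) 0 0.1529 -1.07
(392, 149.8) 0.006 0.1508 -1.29
(392, 149.8) 0.012 0.1487 -1.5
(392, 149.8) 0.02 0.1459 -1.8
(392, 149.8) 0.03 0.1424 -2.2
```

```bash
python3 - <<'E'
from h import *
plan([.5721,-.2287,.15],np.radians(80.8));plan([.5721,-.2287,.20])
E
```

```text
from [0.5687 0.1165 0.2073] closing 29.0 twist -0.5756 shift [-0.0586 -0.3401  0.0575] j7 -0.16
from [0.5687 0.1165 0.2073] closing 29.0 twist 0.0 shift [-0.3035 -0.1643  0.0075] j7 -0.16
```

Call:
move_arm:
  motion:
    - {"tx":-0.038,"ty":-0.0205,"tz":0,"twist":0}
    - {"tx":-0.038,"ty":-0.0205,"tz":0,"twist":0}
    - {"tx":-0.038,"ty":-0.0205,"tz":0,"twist":0}
    - {"tx":-0.038,"ty":-0.0205,"tz":0,"twist":0}
    - {"tx":-0.038,"ty":-0.0205,"tz":0,"twist":0}
    - {"tx":-0.038,"ty":-0.0205,"tz":0,"twist":0}
    - {"tx":-0.038,"ty":-0.0205,"tz":0,"twist":0}
    - {"tx":-0.038,"ty":-0.0205,"tz":0,"twist":0}
  gripper: -1

```text
clock: 9.95
position: [0.5726, -0.2302, 0.2076]
ee_rot: [-1.594, -2.706, 0.0]
force: [0.2, 0.4, 1.0]
width: 0.991
gripper_force: 0.0
```

Call:
move_arm:
  motion:
    - {"tx":0,"ty":0,"tz":0,"twist":-0.0955}
    - {"tx":0,"ty":0,"tz":0,"twist":-0.095}
    - {"tx":0,"ty":0,"tz":0,"twist":-0.095}
    - {"tx":0,"ty":0,"tz":0,"twist":-0.095}
    - {"tx":0,"ty":0,"tz":0,"twist":-0.095}
    - {"tx":0,"ty":0,"tz":0,"twist":-0.095}
    - {"tx":0,"ty":0,"tz":0,"twist":-0.006}
    - {"tx":0,"ty":0,"tz":0,"twist":0}

```text
clock: 10.75
position: [0.573, -0.2283, 0.2078]
ee_rot: [-0.255, -3.13, -0.001]
force: [0.3, 0.4, -0.0]
width: 0.996
gripper_force: 0.0
```

```bash
python3 - <<'E'
from h import *
plan([.5721,-.2287,.010],np.radians(80.8))
im=arm.get_image("top")
cv2.imwrite("pics/car3.png",cv2.resize(im[110:290,100:260][...,::-1],None,fx=3.3,fy=3.3,interpolation=cv2.INTER_CUBIC))
c=arm.calibration("wrist"); im=arm.get_image("wrist")
w=[]
for r in arm.regions_of("wrist","tray")[:2]:
    m=r["region"].astype(np.uint8); k=max(cv2.findContours(m,0,2)[0],key=cv2.contourArea); b=cv2.boxPoints(cv2.minAreaRect(k)); print(round(r["conf"],2),b.round().tolist())
    w=np.array([px2w(c,x,.029)[:2] for x in b]);print(w.mean(0).round(4),w.round(3).tolist())
E
```

```text
from [ 0.573  -0.2283  0.2078] closing 80.7 twist -0.0014 shift [ 0.0006 -0.0007  0.1978] j7 1.23
0.6 [[252.0, 147.0], [312.0, 147.0], [312.0, 234.0], [252.0, 234.0]]
[ 0.572  -0.2289] [[0.517, -0.253], [0.528, -0.189], [0.627, -0.202], [0.616, -0.272]]
```

View pics/car3.png

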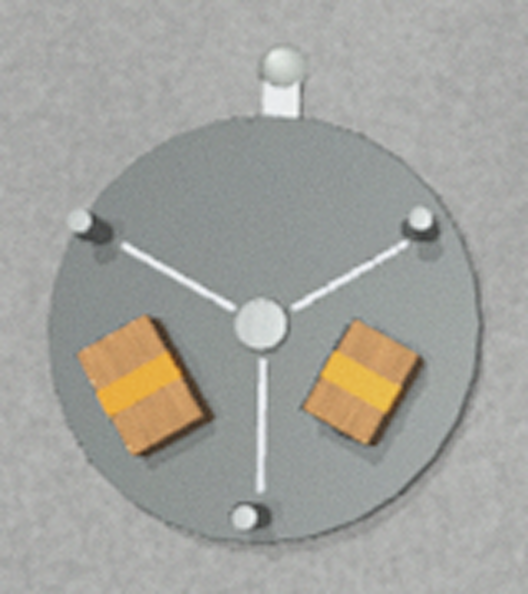

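```bash
python3 - <<'E'
from h import *
c=arm.calibration("top"); f=lambda a:(np.array(a)+.5)/3.3-.5+[100,110]
W=lambda a,z:px2w(c,f(a),z)[:2]
A=[]
for a,b,o in(((262,362),(261,490),180),((234,308),(122,243),-60),((292,307),(408,241),60)):
    d=W(b,.03)-W(a,.03); g=(np.degrees(np.arctan2(d[1],d[0]))+o+180)%360-180; A.append(g)
print("bay from lines",np.round(A,2))
P=np.array([W(a,.076) for a in((420,217),(81,220),(244,517))])
C=P.mean(0); print("centre",C.round(4),"bay from pegs",[np.degrees(np.arctan2(*(p-C)[::-1])).round(2) for p in P])
C=(C+W((262,323),.04))/2
for uv,z in(((283,67),0),((283,67),.01),((283,67),.02),((281.5,100),.0),((281.5,100),.006),((281.5,100),.012)):
    p=W(uv,z)-C; print(uv,z,np.hypot(*p).round(4),np.degrees(np.arctan2(p[1],p[0])).round(2))
d=W((283,85),.006)-W((281,115),.006); 
E
```

```text
bay from lines [-0.56 -1.57 -1.42]
centre [0.5109 0.2227] bay from pegs [np.float64(-60.92), np.float64(58.62), np.float64(178.69)]
(283, 67) 0 0.1799 -1.97
(283, 67) 0.01 0.177 -2.66
(283, 67) 0.02 0.1741 -3.37
(281.5, 100) 0.0 0.1569 -1.86
(281.5, 100) 0.006 0.1553 -2.33
(281.5, 100) 0.012 0.1537 -2.81
```

Call:
move_arm:
  motion:
    - {"tx":0.001,"ty":-0.001,"tz":0.04,"twist":0}
    - {"tx":0,"ty":0,"tz":0.05,"twist":0}
    - {"tx":0,"ty":0,"tz":0.05,"twist":0}
    - {"tx":0,"ty":0,"tz":0.03,"twist":0}
    - {"tx":0,"ty":0,"tz":0.015,"twist":0}
    - {"tx":0,"ty":0,"tz":0.01,"twist":0}
    - {"tx":0,"ty":0,"tz":0,"twist":0}

```text
clock: 11.6
position: [0.5724, -0.2291, 0.0137]
ee_rot: [0.25, 3.132, -0.0]
force: [-0.3, 0.5, -0.0]
width: 0.997
gripper_force: 0.0
```

Call:
move_arm:
  motion:
    - {"tx":0,"ty":0,"tz":0,"twist":0}
    - {"tx":0,"ty":0,"tz":0,"twist":0}
    - {"tx":0,"ty":0,"tz":0,"twist":0}
    - {"tx":0,"ty":0,"tz":0,"twist":0}
    - {"tx":0,"ty":0,"tz":0,"twist":0}
  gripper: 1
  squeeze: 10

```text
clock: 12.1
position: [0.5726, -0.2294, 0.0146]
ee_rot: [0.25, 3.131, -0.001]
force: [-0.4, -1.8, 6.8]
width: 0.718
gripper_force: 10.0
```

```bash
python3 - <<'E'
from h import *
plan([.5955,.2208,.1546]);plan([.5955,.2208,.1546],np.radians(-1.2))
E
```

```text
from [ 0.5726 -0.2294  0.0146] closing 80.9 twist 0.0 shift [ 0.0487  0.4481 -0.1403] j7 1.07
from [ 0.5726 -0.2294  0.0146] closing 80.9 twist 0.9118 shift [ 0.4505  0.0136 -0.1403] j7 1.07
```

Call:
move_arm:
  motion:
    - {"tx":0,"ty":0,"tz":-0.01,"twist":0}
    - {"tx":0,"ty":0,"tz":-0.02,"twist":0}
    - {"tx":0,"ty":0,"tz":-0.04,"twist":0}
    - {"tx":0,"ty":0,"tz":-0.04,"twist":0}
    - {"tx":0,"ty":0,"tz":-0.03,"twist":0}

```text
clock: 12.6
position: [0.5726, -0.2287, 0.1568]
ee_rot: [0.249, 3.13, 0.0]
force: [1.1, -1.1, -1.0]
width: 0.714
gripper_force: 10.0
```

Shift first (ramped), then twist.

Call:
move_arm:
  motion:
    - {"tx":0.002,"ty":0.018,"tz":0,"twist":0}
    - {"tx":0.004,"ty":0.035,"tz":0,"twist":0}
    - {"tx":0.005,"ty":0.045,"tz":0,"twist":0}
    - {"tx":0.005,"ty":0.045,"tz":0,"twist":0}
    - {"tx":0.005,"ty":0.045,"tz":0,"twist":0}
    - {"tx":0.005,"ty":0.045,"tz":0,"twist":0}
    - {"tx":0.005,"ty":0.045,"tz":0,"twist":0}
    - {"tx":0.005,"ty":0.045,"tz":0,"twist":0}
    - {"tx":0.005,"ty":0.045,"tz":0,"twist":0}
    - {"tx":0.005,"ty":0.045,"tz":0,"twist":0}
    - {"tx":0.003,"ty":0.025,"tz":0,"twist":0}
    - {"tx":0.001,"ty":0.01,"tz":0,"twist":0}

```text
clock: 13.8
position: [0.5926, 0.2252, 0.1545]
ee_rot: [-0.242, -3.132, -0.003]
force: [-0.3, 0.0, -0.1]
width: 0.719
gripper_force: 10.0
```

Call:
move_arm:
  motion:
    - {"tx":0,"ty":0,"tz":0,"twist":0.05}
    - {"tx":0,"ty":0,"tz":0,"twist":0.09}
    - {"tx":0,"ty":0,"tz":0,"twist":0.09}
    - {"tx":0,"ty":0,"tz":0,"twist":0.09}
    - {"tx":0,"ty":0,"tz":0,"twist":0.09}
    - {"tx":0,"ty":0,"tz":0,"twist":0.09}
    - {"tx":0,"ty":0,"tz":0,"twist":0.09}
    - {"tx":0,"ty":0,"tz":0,"twist":0.09}
    - {"tx":0,"ty":0,"tz":0,"twist":0.09}
    - {"tx":0,"ty":0,"tz":0,"twist":0.09}
    - {"tx":0,"ty":0,"tz":0,"twist":0.052}
    - {"tx":0,"ty":0,"tz":0,"twist":0}

```text
clock: 15.0
position: [0.5939, 0.2199, 0.1541]
ee_rot: [2.247, 2.195, -0.001]
force: [1.0, -0.5, -0.2]
width: 0.716
gripper_force: 10.0
```

```bash
python3 - <<'E'
from h import *
plan([.5955,.2208,.0425],np.radians(-1.2))
E
```

```text
from [0.5939 0.2199 0.1541] closing -1.3 twist -0.0014 shift [0.001  0.0015 0.1116] j7 -0.77
```

Call:
move_arm:
  motion:
    - {"tx":0.001,"ty":0.0015,"tz":0.035,"twist":0}
    - {"tx":0,"ty":0,"tz":0.04,"twist":0}
    - {"tx":0,"ty":0,"tz":0.02,"twist":0}
    - {"tx":0,"ty":0,"tz":0.01,"twist":0}
    - {"tx":0,"ty":0,"tz":0.003,"twist":0}
    - {"tx":0,"ty":0,"tz":0.003,"twist":0}
    - {"tx":0,"ty":0,"tz":0,"twist":0}

```text
clock: 15.7
position: [0.5959, 0.2222, 0.0436]
ee_rot: [2.244, 2.198, 0.002]
force: [1.0, 0.8, 0.1]
width: 0.718
gripper_force: 10.0
```

```bash
python3 - <<'E'
from h import *
plan([.5955,.2208,.0425],np.radians(-1.2)); print(arm.observe()["force"])
E
```

```text
from [0.5959 0.2222 0.0436] closing -1.2 twist 0.0002 shift [-0.0014 -0.0004  0.0011] j7 -0.85
[1.01528393 0.78745906 0.1183424 ]
```

Now lower the last couple of mm, open to about 80 mm and rise.

Call:
move_arm:
  motion:
    - {"tx":-0.0014,"ty":-0.0004,"tz":0.002,"twist":0}
    - {"tx":0,"ty":0,"tz":0,"twist":0}

```text
clock: 15.9
position: [0.5954, 0.2209, 0.0416]
ee_rot: [2.244, 2.198, 0.002]
force: [0.5, -0.1, 1.5]
width: 0.722
gripper_force: 10.0
```

Call:
move_arm:
  motion:
    - {"tx":0,"ty":0,"tz":0,"twist":0}
    - {"tx":0,"ty":0,"tz":0,"twist":0}
    - {"tx":0,"ty":0,"tz":0,"twist":0}
    - {"tx":0,"ty":0,"tz":-0.02,"twist":0}
    - {"tx":0,"ty":0,"tz":-0.04,"twist":0}
    - {"tx":0,"ty":0,"tz":-0.05,"twist":0}
    - {"tx":0,"ty":0,"tz":-0.05,"twist":0}
    - {"tx":0,"ty":0,"tz":0,"twist":0}
  gripper: -0.72

```text
clock: 16.7
position: [0.5978, 0.2233, 0.2084]
ee_rot: [2.242, 2.196, 0.017]
force: [0.9, 0.8, 0.2]
width: 0.858
gripper_force: 0.0
```

```bash
python3 - <<'E'
from h import *
plan([.4398,-.1067,.2]); plan([.4398,-.1067,.2],np.radians(81.5))
E
```

```text
from [0.5978 0.2233 0.2084] closing -1.2 twist 0.0 shift [-0.3332 -0.1512  0.005 ] j7 -0.74
from [0.5978 0.2233 0.2084] closing -1.2 twist -0.9188 shift [ 0.1076 -0.3497  0.005 ] j7 -0.74
```

Call:
move_arm:
  motion:
    - {"tx":-0.037,"ty":-0.0168,"tz":0,"twist":0}
    - {"tx":-0.037,"ty":-0.0168,"tz":0,"twist":0}
    - {"tx":-0.037,"ty":-0.0168,"tz":0,"twist":0}
    - {"tx":-0.037,"ty":-0.0168,"tz":0,"twist":0}
    - {"tx":-0.037,"ty":-0.0168,"tz":0,"twist":0}
    - {"tx":-0.037,"ty":-0.0168,"tz":0,"twist":0}
    - {"tx":-0.037,"ty":-0.0168,"tz":0,"twist":0}
    - {"tx":-0.037,"ty":-0.0168,"tz":0,"twist":0}
    - {"tx":-0.037,"ty":-0.0168,"tz":0,"twist":0}

```text
clock: 17.6
position: [0.4358, -0.1105, 0.2007]
ee_rot: [2.244, 2.198, 0.0]
force: [0.5, -1.0, 0.8]
width: 0.863
gripper_force: 0.0
```

Call:
move_arm:
  motion:
    - {"tx":0,"ty":0,"tz":0,"twist":-0.095}
    - {"tx":0,"ty":0,"tz":0,"twist":-0.095}
    - {"tx":0,"ty":0,"tz":0,"twist":-0.095}
    - {"tx":0,"ty":0,"tz":0,"twist":-0.095}
    - {"tx":0,"ty":0,"tz":0,"twist":-0.095}
    - {"tx":0,"ty":0,"tz":0,"twist":-0.095}
    - {"tx":0,"ty":0,"tz":0,"twist":-0.095}
    - {"tx":0,"ty":0,"tz":0,"twist":-0.095}
    - {"tx":0,"ty":0,"tz":0,"twist":-0.095}
    - {"tx":0,"ty":0,"tz":0,"twist":-0.064}
    - {"tx":0,"ty":0,"tz":0,"twist":0}

```text
clock: 18.7
position: [0.4366, -0.1092, 0.2006]
ee_rot: [-0.23, -3.133, -0.0]
force: [-0.6, 0.2, -0.5]
width: 0.857
gripper_force: 0.0
```

```bash
python3 - <<'E'
from h import *
plan([.4398,-.1067,.031],np.radians(81.5))
im=arm.get_image("top")
cv2.imwrite("pics/car4.png",cv2.resize(im[110:290,100:260][...,::-1],None,fx=3.3,fy=3.3,interpolation=cv2.INTER_CUBIC))
c=arm.calibration("wrist"); im=arm.get_image("wrist")
for r in arm.regions_of("wrist","carton")[:2]:
    m=r["region"].astype(np.uint8); k=max(cv2.findContours(m,0,2)[0],key=cv2.contourArea); b=cv2.boxPoints(cv2.minAreaRect(k)); print(round(r["conf"],2),b.round().tolist())
    w=np.array([px2w(c,x,.053)[:2] for x in b]);print(w.mean(0).round(4),w.round(3).tolist())
E
```

```text
from [ 0.4366 -0.1092  0.2006] closing 81.6 twist 0.0011 shift [-0.0028  0.0029  0.1696] j7 1.25
0.7 [[266.0, 160.0], [307.0, 160.0], [307.0, 237.0], [266.0, 237.0]]
[ 0.437  -0.1053] [[0.393, -0.119], [0.399, -0.079], [0.481, -0.09], [0.474, -0.133]]
```

View pics/car4.png

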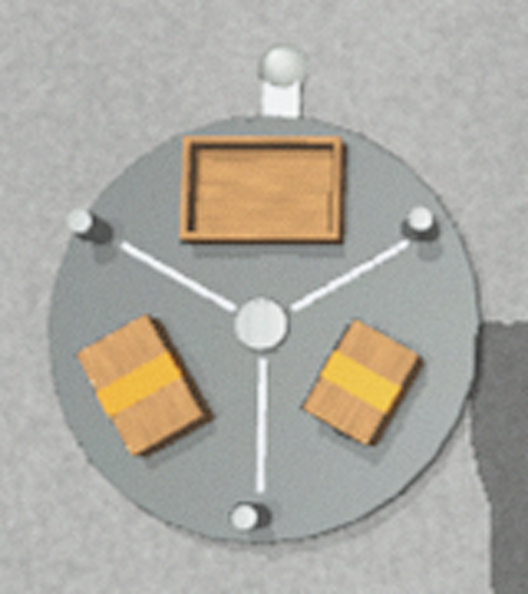

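The tray sits squarely in the bay, with corners at crop pixels (185,136), (347,136), (344,242) and (180,242), and the pointer above it.

```bash
python3 - <<'E'
from h import *
c=arm.calibration("top"); f=lambda a:(np.array(a)+.5)/3.3-.5+[100,110]
w=np.array([px2w(c,f(a),.056)[:2] for a in((185,136),(347,136),(344,242),(180,242))]); print(w.mean(0).round(4))
for i in range(4): e=w[(i+1)%4]-w[i]; print(np.hypot(*e).round(4),np.degrees(np.arctan2(e[1],e[0])).round(1))
E
```

```text
[0.5948 0.2173]
0.1032 -91.6
0.0685 177.9
0.1035 88.4
0.0685 -2.4
```

Call:
move_arm:
  motion:
    - {"tx":-0.003,"ty":0.003,"tz":0.04,"twist":0}
    - {"tx":0,"ty":0,"tz":0.05,"twist":0}
    - {"tx":0,"ty":0,"tz":0.04,"twist":0}
    - {"tx":0,"ty":0,"tz":0.025,"twist":0}
    - {"tx":0,"ty":0,"tz":0.015,"twist":0}
    - {"tx":0,"ty":0,"tz":0,"twist":0}

```text
clock: 19.45
position: [0.4389, -0.1062, 0.0291]
ee_rot: [-0.234, -3.129, -0.001]
force: [-0.4, 0.2, 1.1]
width: 0.858
gripper_force: 0.0
```

Call:
move_arm:
  motion:
    - {"tx":0,"ty":0,"tz":0,"twist":0}
    - {"tx":0,"ty":0,"tz":0,"twist":0}
    - {"tx":0,"ty":0,"tz":0,"twist":0}
    - {"tx":0,"ty":0,"tz":0,"twist":0}
    - {"tx":0,"ty":0,"tz":0,"twist":0}
    - {"tx":0,"ty":0,"tz":0,"twist":0}
  gripper: 1
  squeeze: 15

```text
clock: 20.05
position: [0.4404, -0.1068, 0.0311]
ee_rot: [0.233, 3.132, -0.001]
force: [-1.3, -1.2, 6.0]
width: 0.457
gripper_force: 15.0
```

Call:
move_arm:
  motion:
    - {"tx":0,"ty":0,"tz":-0.01,"twist":0}
    - {"tx":0,"ty":0,"tz":-0.02,"twist":0}
    - {"tx":0,"ty":0,"tz":-0.04,"twist":0}
    - {"tx":0,"ty":0,"tz":-0.05,"twist":0}
    - {"tx":0,"ty":0,"tz":-0.04,"twist":0}
    - {"tx":0,"ty":0,"tz":-0.01,"twist":0}

```text
clock: 20.65
position: [0.4421, -0.1062, 0.2051]
ee_rot: [0.231, 3.127, -0.002]
force: [-0.4, 0.4, -2.4]
width: 0.456
gripper_force: 15.0
```

```bash
python3 - <<'E'
from h import *
plan([.5952,.2195,.2]);plan([.5952,.2195,.2],np.radians(-1.6))
E
```

```text
from [ 0.4421 -0.1062  0.2051] closing 81.5 twist 0.0 shift [-0.1035  0.3447  0.0054] j7 1.24
from [ 0.4421 -0.1062  0.2051] closing 81.5 twist 0.9238 shift [0.3298 0.144  0.0054] j7 1.24
```

Call:
move_arm:
  motion:
    - {"tx":-0.006,"ty":0.02,"tz":0,"twist":0}
    - {"tx":-0.012,"ty":0.04,"tz":0,"twist":0}
    - {"tx":-0.013,"ty":0.045,"tz":0,"twist":0}
    - {"tx":-0.013,"ty":0.045,"tz":0,"twist":0}
    - {"tx":-0.013,"ty":0.045,"tz":0,"twist":0}
    - {"tx":-0.013,"ty":0.045,"tz":0,"twist":0}
    - {"tx":-0.013,"ty":0.045,"tz":0,"twist":0}
    - {"tx":-0.012,"ty":0.038,"tz":0,"twist":0}
    - {"tx":-0.008,"ty":0.022,"tz":0,"twist":0}

```text
clock: 21.55
position: [0.5925, 0.2231, 0.1997]
ee_rot: [-0.227, -3.131, -0.002]
force: [0.1, -0.3, -1.6]
width: 0.456
gripper_force: 15.0
```

Call:
move_arm:
  motion:
    - {"tx":0,"ty":0,"tz":0,"twist":0.05}
    - {"tx":0,"ty":0,"tz":0,"twist":0.09}
    - {"tx":0,"ty":0,"tz":0,"twist":0.09}
    - {"tx":0,"ty":0,"tz":0,"twist":0.09}
    - {"tx":0,"ty":0,"tz":0,"twist":0.09}
    - {"tx":0,"ty":0,"tz":0,"twist":0.09}
    - {"tx":0,"ty":0,"tz":0,"twist":0.09}
    - {"tx":0,"ty":0,"tz":0,"twist":0.09}
    - {"tx":0,"ty":0,"tz":0,"twist":0.09}
    - {"tx":0,"ty":0,"tz":0,"twist":0.09}
    - {"tx":0,"ty":0,"tz":0,"twist":0.064}
    - {"tx":0,"ty":0,"tz":0,"twist":0}

```text
clock: 22.75
position: [0.5922, 0.2192, 0.1999]
ee_rot: [-2.254, -2.188, 0.003]
force: [0.5, 0.3, -1.4]
width: 0.46
gripper_force: 15.0
```

```bash
python3 - <<'E'
from h import *
plan([.5952,.2195,.061],np.radians(-1.6)); c=arm.calibration("wrist"); print(c["T"][:3,3].round(3))
im=arm.get_image("wrist");cv2.imwrite("pics/w3.png",im[...,::-1])
E
```

```text
from [0.5922 0.2192 0.1999] closing -1.7 twist -0.0013 shift [0.0005 0.0032 0.1389] j7 -0.69
[0.595 0.3   0.358]
```

View pics/w3.png

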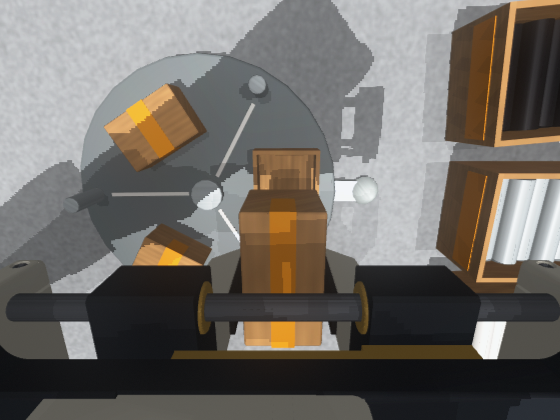

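```bash
python3 - <<'E'
from h import *
c=arm.calibration("wrist"); W=lambda a,z:px2w(c,a,z)[:2]
h=W((207,194.5),.04); print("hub",h)
a,b=W((252.5,150),.056),W((320,150),.056); print("tray end",a,b,np.hypot(*(a-b)),"mid",(a+b)/2)
ax=np.radians(-1.6); rad=np.array([np.cos(ax),np.sin(ax)]); tan=np.array([-rad[1],rad[0]])
ctr=(a+b)/2-tan*.05; d=ctr-h; print("tray ctr rel hub: radial %.4f tang %.4f"%(d@rad,d@tan), ctr)
l=W((188,193.5),.03)-W((113,194),.03); print("line->bay",np.degrees(np.arctan2(l[1],l[0])))
l=W((254.5,104),.03)-W((218,176),.03); print("line-60->bay",np.degrees(np.arctan2(l[1],l[0]))-60)
for z in(.006,.012,.02):
    for uv in((344,190),(366,190)):
        p=W(uv,z)-h; print(uv,z,np.hypot(*p).round(4),np.degrees(np.arctan2(p[1],p[0])).round(2))
E
```

```text
hub [0.51134743 0.22424477]
tray end [0.56423892 0.2712701 ] [0.62987033 0.26956288] 0.06565361224445619 mid [0.59705462 0.27041649]
tray ctr rel hub: radial 0.0844 tang -0.0015 [0.59565854 0.22043599]
line->bay -1.089089424460751
line-60->bay -0.9899850107372359
(344, 190) 0.006 0.1532 -2.55
(366, 190) 0.006 0.1792 -2.39
(344, 190) 0.012 0.152 -2.04
(366, 190) 0.012 0.1775 -1.96
(344, 190) 0.02 0.1504 -1.35
(366, 190) 0.02 0.1753 -1.37
```

Call:
move_arm:
  motion:
    - {"tx":-0.001,"ty":0.003,"tz":0.03,"twist":0}
    - {"tx":0,"ty":0,"tz":0.04,"twist":0}
    - {"tx":0,"ty":0,"tz":0.03,"twist":0}
    - {"tx":0,"ty":0,"tz":0.02,"twist":0}
    - {"tx":0,"ty":0,"tz":0.01,"twist":0}
    - {"tx":0,"ty":0,"tz":0.004,"twist":0}
    - {"tx":0,"ty":0,"tz":0,"twist":0}
    - {"tx":0,"ty":0,"tz":0,"twist":0}

```text
clock: 23.6
position: [0.5966, 0.2188, 0.0679]
ee_rot: [2.252, 2.189, 0.003]
force: [-0.1, 0.2, -2.1]
width: 0.454
gripper_force: 15.0
```

```bash
python3 - <<'E'
from h import *
plan([.5955,.2203,.062],np.radians(-1.5)); print(arm.observe()["force"])
E
```

```text
from [0.5966 0.2188 0.0679] closing -1.6 twist -0.0013 shift [ 0.0015 -0.0012  0.0059] j7 -0.76
[-0.09092671  0.1823843  -2.06024848]
```

Call:
move_arm:
  motion:
    - {"tx":0.0015,"ty":-0.0012,"tz":0.003,"twist":0}
    - {"tx":0,"ty":0,"tz":0.002,"twist":0}
    - {"tx":0,"ty":0,"tz":0.0015,"twist":0}
    - {"tx":0,"ty":0,"tz":0,"twist":0}

```text
clock: 24.0
position: [0.5949, 0.2204, 0.0618]
ee_rot: [2.252, 2.189, 0.002]
force: [-3.5, -1.1, 11.4]
width: 0.455
gripper_force: 15.0
```

```bash
python3 - <<'E'
from h import *
plan([.5955,.2203,.062],np.radians(-1.5)); print(arm.observe()["force"])
E
```

```text
from [0.5949 0.2204 0.0618] closing -1.6 twist -0.0014 shift [-0.0001  0.0006 -0.0002] j7 -0.77
[-3.53661051 -1.07821365 11.43007393]
```

Call:
move_arm:
  motion:
    - {"tx":0,"ty":0,"tz":-0.001,"twist":0}
    - {"tx":0,"ty":0,"tz":0,"twist":0}
    - {"tx":0,"ty":0,"tz":0,"twist":0}
    - {"tx":0,"ty":0,"tz":-0.01,"twist":0}
    - {"tx":0,"ty":0,"tz":-0.03,"twist":0}
    - {"tx":0,"ty":0,"tz":-0.05,"twist":0}
    - {"tx":0,"ty":0,"tz":-0.05,"twist":0}
    - {"tx":0,"ty":0,"tz":0,"twist":0}
    - {"tx":0,"ty":0,"tz":0,"twist":0}
  gripper: -0.3

```text
clock: 24.9
position: [0.5955, 0.2203, 0.2033]
ee_rot: [2.252, 2.188, 0.005]
force: [0.1, 0.5, -0.7]
width: 0.65
gripper_force: 0.0
```

```bash
python3 - <<'E'
from h import *
plan([.4335,-.2325,.2])
E
```

```text
from [0.5955 0.2203 0.2033] closing -1.7 twist 0.0 shift [-0.4573 -0.1489  0.0022] j7 -0.69
```

Call:
move_arm:
  motion:
    - {"tx":-0.0416,"ty":-0.0135,"tz":0,"twist":0}
    - {"tx":-0.0416,"ty":-0.0135,"tz":0,"twist":0}
    - {"tx":-0.0416,"ty":-0.0135,"tz":0,"twist":0}
    - {"tx":-0.0416,"ty":-0.0135,"tz":0,"twist":0}
    - {"tx":-0.0416,"ty":-0.0135,"tz":0,"twist":0}
    - {"tx":-0.0416,"ty":-0.0135,"tz":0,"twist":0}
    - {"tx":-0.0416,"ty":-0.0135,"tz":0,"twist":0}
    - {"tx":-0.0416,"ty":-0.0135,"tz":0,"twist":0}
    - {"tx":-0.0416,"ty":-0.0135,"tz":0,"twist":0}
    - {"tx":-0.0416,"ty":-0.0135,"tz":0,"twist":0}
    - {"tx":-0.0416,"ty":-0.0135,"tz":0,"twist":0}
    - {"tx":0,"ty":0,"tz":0,"twist":0}

```text
clock: 26.1
position: [0.4293, -0.2394, 0.1998]
ee_rot: [-2.262, -2.178, 0.006]
force: [0.0, 0.7, 0.2]
width: 0.648
gripper_force: 0.0
```

```bash
python3 - <<'E'
from h import *
plan([.4335,-.2325,.014])
im=arm.get_image("top")
top=cv2.resize(im[110:290,100:260][...,::-1],None,fx=2.2,fy=2.2,interpolation=cv2.INTER_CUBIC)
c=arm.calibration("wrist"); im=arm.get_image("wrist")
cv2.imwrite("pics/mix.png",np.hstack([top,cv2.resize(im[...,::-1],None,fx=.8,fy=.8)[:,:][:336]if 0 else cv2.copyMakeBorder(cv2.resize(im[100:300,190:380][...,::-1],None,fx=1.98,fy=1.98),0,0,0,0,0)]))
for r in arm.regions_of("wrist","tin")[:3]:
    m=r["region"].astype(np.uint8); x,y,w,h=cv2.boundingRect(m); print(round(r["conf"],2),(x,y,w,h),px2w(c,(x+w/2,y+h/2),.031).round(4))
E
```

```text
from [ 0.4293 -0.2394  0.1998] closing -2.2 twist 0.0 shift [0.0073 0.0046 0.1857] j7 0.23
0.97 (265, 168, 42, 44) [ 0.4343 -0.2303  0.031 ]
0.74 (169, 247, 32, 22) [ 0.3131 -0.3079  0.031 ]
0.59 (153, 173, 48, 44) [ 0.3141 -0.2318  0.031 ]
```

View pics/mix.png

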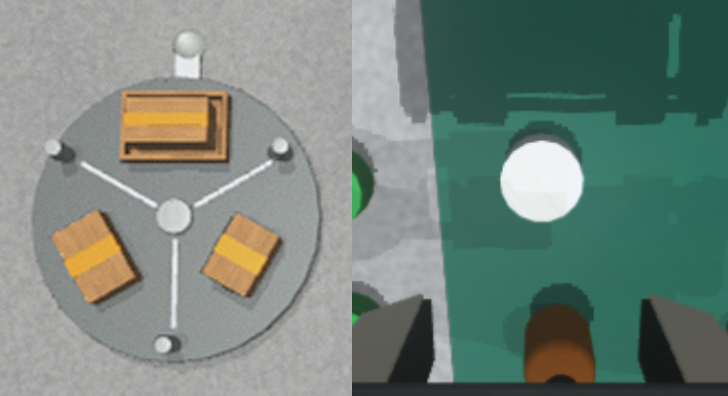

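Call:
move_arm:
  motion:
    - {"tx":0.0083,"ty":0.005,"tz":0.04,"twist":0}
    - {"tx":0,"ty":0,"tz":0.05,"twist":0}
    - {"tx":0,"ty":0,"tz":0.05,"twist":0}
    - {"tx":0,"ty":0,"tz":0.03,"twist":0}
    - {"tx":0,"ty":0,"tz":0.015,"twist":0}
    - {"tx":0,"ty":0,"tz":0.005,"twist":0}
    - {"tx":0,"ty":0,"tz":0,"twist":0}
    - {"tx":0,"ty":0,"tz":0,"twist":0}

```text
clock: 27.05
position: [0.4393, -0.2246, 0.012]
ee_rot: [2.251, 2.19, 0.001]
force: [-0.4, -0.4, 0.7]
width: 0.65
gripper_force: 0.0
```

```bash
python3 - <<'E'
from h import *
plan([.434,-.2314,.009]); print(arm.observe()["force"])
E
```

```text
from [ 0.4393 -0.2246  0.012 ] closing -1.6 twist 0.0 shift [-0.0069 -0.0051  0.003 ] j7 0.04
[-0.4265654  -0.36608817  0.71418097]
```

Call:
move_arm:
  motion:
    - {"tx":-0.007,"ty":-0.005,"tz":0.003,"twist":0}
    - {"tx":0,"ty":0,"tz":0,"twist":0}
    - {"tx":0,"ty":0,"tz":0,"twist":0}

```text
clock: 27.35
position: [0.4331, -0.2326, 0.0087]
ee_rot: [2.254, 2.187, -0.0]
force: [0.8, -0.5, 0.2]
width: 0.65
gripper_force: 0.0
```

Call:
move_arm:
  motion:
    - {"tx":0,"ty":0,"tz":0,"twist":0}
    - {"tx":0,"ty":0,"tz":0,"twist":0}
    - {"tx":0,"ty":0,"tz":0,"twist":0}
    - {"tx":0,"ty":0,"tz":0,"twist":0}
    - {"tx":0,"ty":0,"tz":0,"twist":0}
  gripper: 1
  squeeze: 10

```text
clock: 27.85
position: [0.4334, -0.232, 0.0084]
ee_rot: [2.253, 2.189, 0.0]
force: [0.4, 0.7, 3.2]
width: 0.497
gripper_force: 10.0
```

```bash
python3 - <<'E'
from h import *
plan([.434,-.2314,.009]); s=arm.observe();print(s["force"],s["width"]*92)
E
```

```text
from [ 0.4334 -0.232   0.0084] closing -1.6 twist 0.0 shift [ 0.0006  0.0006 -0.0006] j7 0.05
[0.37574687 0.69964528 3.18797178] 45.679082405206586
```

Tin held at 46 mm. Lift and carry it to the carton.

Call:
move_arm:
  motion:
    - {"tx":0,"ty":0,"tz":-0.01,"twist":0}
    - {"tx":0,"ty":0,"tz":-0.03,"twist":0}
    - {"tx":0,"ty":0,"tz":-0.05,"twist":0}
    - {"tx":0,"ty":0,"tz":-0.05,"twist":0}
    - {"tx":0,"ty":0,"tz":-0.03,"twist":0}
    - {"tx":0,"ty":0,"tz":-0.01,"twist":0}

```text
clock: 28.45
position: [0.4347, -0.2324, 0.1921]
ee_rot: [2.249, 2.186, 0.003]
force: [0.5, -0.4, -1.7]
width: 0.498
gripper_force: 10.0
```

Call:
move_arm:
  motion:
    - {"tx":0.02,"ty":0.007,"tz":0,"twist":0}
    - {"tx":0.038,"ty":0.0125,"tz":0,"twist":0}
    - {"tx":0.045,"ty":0.0145,"tz":0,"twist":0}
    - {"tx":0.045,"ty":0.0145,"tz":0,"twist":0}
    - {"tx":0.045,"ty":0.0145,"tz":0,"twist":0}
    - {"tx":0.045,"ty":0.0145,"tz":0,"twist":0}
    - {"tx":0.045,"ty":0.0145,"tz":0,"twist":0}
    - {"tx":0.045,"ty":0.0145,"tz":0,"twist":0}
    - {"tx":0.045,"ty":0.0145,"tz":0,"twist":0}
    - {"tx":0.045,"ty":0.0145,"tz":0,"twist":0}
    - {"tx":0.025,"ty":0.009,"tz":0,"twist":0}
    - {"tx":0.012,"ty":0.004,"tz":0,"twist":0}

```text
clock: 29.65
position: [0.5939, 0.222, 0.1869]
ee_rot: [-2.247, -2.192, 0.001]
force: [0.3, -0.3, -1.2]
width: 0.499
gripper_force: 10.0
```

Call:
move_arm:
  motion:
    - {"tx":0,"ty":0,"tz":0,"twist":0}
    - {"tx":0,"ty":0,"tz":0,"twist":0}

```text
clock: 29.85
position: [0.5943, 0.2168, 0.1875]
ee_rot: [2.254, 2.188, -0.003]
force: [0.1, 0.2, -1.5]
width: 0.499
gripper_force: 10.0
```

```bash
python3 - <<'E'
from h import *
plan([.5955,.2203,.0905]); c=arm.calibration("wrist")
im=arm.get_image("wrist"); cv2.imwrite("pics/w4.png",im[...,::-1])
E
```

```text
from [0.5943 0.2168 0.1875] closing -1.7 twist 0.0 shift [0.0038 0.0012 0.0969] j7 -0.7
```

View pics/w4.png

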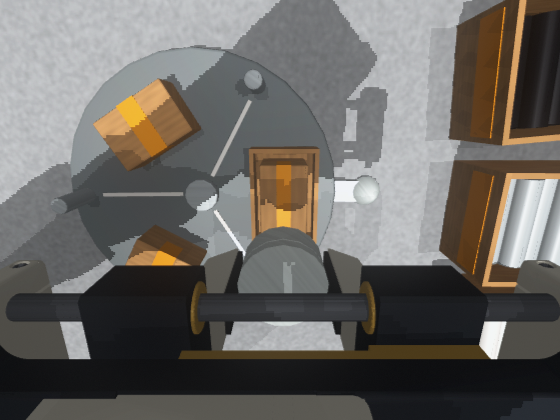

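Call:
move_arm:
  motion:
    - {"tx":0.0035,"ty":0.001,"tz":0.03,"twist":0}
    - {"tx":0,"ty":0,"tz":0.03,"twist":0}
    - {"tx":0,"ty":0,"tz":0.02,"twist":0}
    - {"tx":0,"ty":0,"tz":0.008,"twist":0}
    - {"tx":0,"ty":0,"tz":0.004,"twist":0}
    - {"tx":0,"ty":0,"tz":0,"twist":0}
    - {"tx":0,"ty":0,"tz":0,"twist":0}

```text
clock: 30.6
position: [0.5965, 0.222, 0.0974]
ee_rot: [2.253, 2.188, 0.002]
force: [0.2, -0.9, -0.9]
width: 0.498
gripper_force: 10.0
```

```bash
python3 - <<'E'
from h import *
plan([.5953,.2203,.0895]); print(arm.observe()["force"])
E
```

```text
from [0.5965 0.222  0.0974] closing -1.7 twist 0.0 shift [-0.0018 -0.0012  0.0079] j7 -0.76
[ 0.21342474 -0.85339321 -0.91672156]
```

Call:
move_arm:
  motion:
    - {"tx":-0.0018,"ty":-0.0012,"tz":0.004,"twist":0}
    - {"tx":0,"ty":0,"tz":0.002,"twist":0}
    - {"tx":0,"ty":0,"tz":0.001,"twist":0}
    - {"tx":0,"ty":0,"tz":0,"twist":0}

```text
clock: 31.0
position: [0.5946, 0.2202, 0.0895]
ee_rot: [2.253, 2.189, 0.0]
force: [-1.3, -1.4, 1.5]
width: 0.499
gripper_force: 10.0
```

```bash
python3 - <<'E'
from h import *
plan([.5953,.2203,.0895]); print(arm.observe()["force"])
E
```

```text
from [0.5946 0.2202 0.0895] closing -1.6 twist 0.0 shift [ 0.0001  0.0007 -0.    ] j7 -0.76
[-1.26004749 -1.41262145  1.53500909]
```

Just touching (1.5 N). Release and rise.

Call:
move_arm:
  motion:
    - {"tx":0,"ty":0,"tz":0,"twist":0}
    - {"tx":0,"ty":0,"tz":0,"twist":0}
    - {"tx":0,"ty":0,"tz":0,"twist":0}
    - {"tx":0,"ty":0,"tz":-0.01,"twist":0}
    - {"tx":0,"ty":0,"tz":-0.03,"twist":0}
    - {"tx":0,"ty":0,"tz":-0.05,"twist":0}
    - {"tx":0,"ty":0,"tz":-0.03,"twist":0}
    - {"tx":0,"ty":0,"tz":0,"twist":0}
    - {"tx":0,"ty":0,"tz":0,"twist":0}
  gripper: -0.25

```text
clock: 31.9
position: [0.5949, 0.2205, 0.2104]
ee_rot: [2.253, 2.189, 0.003]
force: [-0.6, -0.6, -0.3]
width: 0.63
gripper_force: 0.0
```

```bash
python3 - <<'E'
from h import *
plan([.5906,-.0908,.2])
E
```

```text
from [0.5949 0.2205 0.2104] closing -1.6 twist 0.0 shift [-0.3113  0.0047  0.0102] j7 -0.7
```

Call:
move_arm:
  motion:
    - {"tx":-0.0445,"ty":0.0007,"tz":0.0015,"twist":0}
    - {"tx":-0.0445,"ty":0.0007,"tz":0.0015,"twist":0}
    - {"tx":-0.0445,"ty":0.0007,"tz":0.0015,"twist":0}
    - {"tx":-0.0445,"ty":0.0007,"tz":0.0015,"twist":0}
    - {"tx":-0.0445,"ty":0.0007,"tz":0.0015,"twist":0}
    - {"tx":-0.0445,"ty":0.0007,"tz":0.0015,"twist":0}
    - {"tx":-0.0445,"ty":0.0007,"tz":0.0015,"twist":0}
    - {"tx":0,"ty":0,"tz":0,"twist":0}
    - {"tx":0,"ty":0,"tz":0,"twist":0}
    - {"tx":0,"ty":0,"tz":0,"twist":0}

```text
clock: 32.9
position: [0.5901, -0.0899, 0.198]
ee_rot: [-2.25, -2.19, 0.0]
force: [-0.6, 1.7, 0.3]
width: 0.628
gripper_force: 0.0
```

```bash
python3 - <<'E'
from h import *
plan([.5906,-.0908,.014])
top=arm.get_image("top"); ct=arm.calibration("top")
c=arm.calibration("wrist"); im=arm.get_image("wrist")
for r in arm.regions_of("wrist","spool")[:3]:
    m=r["region"].astype(np.uint8); x,y,w,h=cv2.boundingRect(m); print("spool",round(r["conf"],2),(x,y,w,h),px2w(c,(x+w/2,y+w/2),.035).round(4))
for r in arm.regions_of("top","tin")[:4]:
    m=r["region"].astype(np.uint8); x,y,w,h=cv2.boundingRect(m); print("tin",round(r["conf"],2),(x,y,w,h),px2w(ct,(x+w/2,y+h/2),.112).round(4))
a=cv2.resize(top[125:195,130:230][...,::-1],None,fx=4,fy=4,interpolation=cv2.INTER_CUBIC); b=cv2.resize(im[120:260,190:390][...,::-1],None,fx=2,fy=2)
cv2.imwrite("pics/mix2.png",np.hstack([a,b]))
E
```

```text
from [ 0.5901 -0.0899  0.198 ] closing -1.6 twist 0.0 shift [-0.0011  0.0008  0.184 ] j7 -0.17
spool 0.6 (266, 175, 34, 40) [ 0.5907 -0.0843  0.035 ]
tin 0.71 (386, 287, 16, 21) [ 0.3177 -0.2024  0.112 ]
tin 0.67 (161, 150, 26, 25) [0.5918 0.2163 0.112 ]
```

View pics/mix2.png

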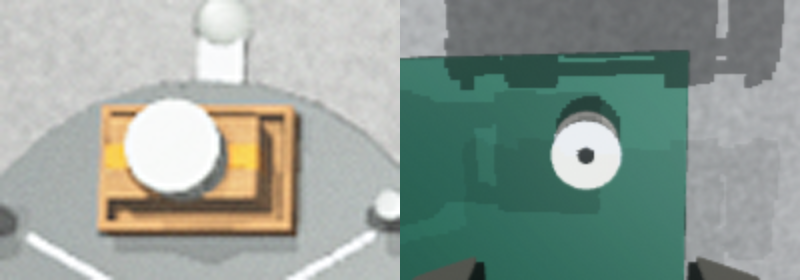

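```bash
python3 - <<'E'
from h import *
print(px2w(arm.calibration("wrist"),(282.8,197.8),.035),px2w(arm.calibration("top"),(172.6,161.4),.112))
E
```

```text
[ 0.5907212  -0.09126348  0.035     ] [0.5941317  0.21908525 0.112     ]
```

Call:
move_arm:
  motion:
    - {"tx":-0.001,"ty":0.0008,"tz":0.04,"twist":0}
    - {"tx":0,"ty":0,"tz":0.05,"twist":0}
    - {"tx":0,"ty":0,"tz":0.05,"twist":0}
    - {"tx":0,"ty":0,"tz":0.03,"twist":0}
    - {"tx":0,"ty":0,"tz":0.012,"twist":0}
    - {"tx":0,"ty":0,"tz":0.004,"twist":0}
    - {"tx":0,"ty":0,"tz":0,"twist":0}
    - {"tx":0,"ty":0,"tz":0,"twist":0}

```text
clock: 33.9
position: [0.5927, -0.0922, 0.0145]
ee_rot: [2.251, 2.188, 0.003]
force: [0.3, 0.2, -0.2]
width: 0.624
gripper_force: 0.0
```

```bash
python3 - <<'E'
from h import *
plan([.5907,-.0911,.009])
E
```

```text
from [ 0.5927 -0.0922  0.0145] closing -1.6 twist 0.0 shift [ 0.001  -0.0021  0.0055] j7 -0.29
```

Call:
move_arm:
  motion:
    - {"tx":0.001,"ty":-0.002,"tz":0.005,"twist":0}
    - {"tx":0,"ty":0,"tz":0,"twist":0}
    - {"tx":0,"ty":0,"tz":0,"twist":0}

```text
clock: 34.2
position: [0.5894, -0.0913, 0.0081]
ee_rot: [2.253, 2.189, 0.0]
force: [0.4, -0.4, -0.8]
width: 0.626
gripper_force: 0.0
```

Call:
move_arm:
  motion:
    - {"tx":0,"ty":0,"tz":0,"twist":0}
    - {"tx":0,"ty":0,"tz":0,"twist":0}
    - {"tx":0,"ty":0,"tz":0,"twist":0}
    - {"tx":0,"ty":0,"tz":0,"twist":0}
    - {"tx":0,"ty":0,"tz":0,"twist":0}
  gripper: 1
  squeeze: 8

```text
clock: 34.7
position: [0.5894, -0.0913, 0.0078]
ee_rot: [2.253, 2.189, 0.0]
force: [0.1, 0.1, 1.3]
width: 0.402
gripper_force: 8.0
```

```bash
python3 - <<'E'
from h import *
plan([.594,.2199,.2]); print(arm.observe()["width"]*92)
E
```

```text
from [ 0.5894 -0.0913  0.0078] closing -1.6 twist 0.0 shift [ 0.3111 -0.0043 -0.1922] j7 -0.3
36.97639780596719
```

Call:
move_arm:
  motion:
    - {"tx":0,"ty":0,"tz":-0.01,"twist":0}
    - {"tx":0,"ty":0,"tz":-0.03,"twist":0}
    - {"tx":0,"ty":0,"tz":-0.05,"twist":0}
    - {"tx":0,"ty":0,"tz":-0.05,"twist":0}
    - {"tx":0,"ty":0,"tz":-0.04,"twist":0}
    - {"tx":0,"ty":0,"tz":-0.012,"twist":0}

```text
clock: 35.3
position: [0.5915, -0.0908, 0.2055]
ee_rot: [2.249, 2.186, 0.008]
force: [0.3, -0.4, -0.9]
width: 0.409
gripper_force: 8.0
```

Call:
move_arm:
  motion:
    - {"tx":0.02,"ty":0,"tz":0,"twist":0}
    - {"tx":0.035,"ty":0,"tz":0,"twist":0}
    - {"tx":0.04,"ty":0,"tz":0,"twist":0}
    - {"tx":0.04,"ty":-0.002,"tz":0,"twist":0}
    - {"tx":0.04,"ty":-0.002,"tz":0,"twist":0}
    - {"tx":0.04,"ty":0,"tz":0,"twist":0}
    - {"tx":0.04,"ty":0,"tz":0,"twist":0}
    - {"tx":0.03,"ty":0,"tz":0,"twist":0}
    - {"tx":0.018,"ty":0,"tz":0,"twist":0}
    - {"tx":0.008,"ty":0,"tz":0,"twist":0}
    - {"tx":0,"ty":0,"tz":0,"twist":0}
    - {"tx":0,"ty":0,"tz":0,"twist":0}

```text
clock: 36.5
position: [0.5947, 0.2177, 0.1994]
ee_rot: [2.255, 2.186, -0.002]
force: [0.2, -0.7, 0.3]
width: 0.407
gripper_force: 8.0
```

```bash
python3 - <<'E'
from h import *
plan([.5945,.2202,.125]); print(arm.observe()["width"]*92)
E
```

```text
from [0.5947 0.2177 0.1994] closing -1.8 twist 0.0 shift [ 0.0026 -0.0002  0.0744] j7 -0.7
37.48510773842237
```

Call:
move_arm:
  motion:
    - {"tx":0.0025,"ty":0,"tz":0.03,"twist":0}
    - {"tx":0,"ty":0,"tz":0.025,"twist":0}
    - {"tx":0,"ty":0,"tz":0.012,"twist":0}
    - {"tx":0,"ty":0,"tz":0.006,"twist":0}
    - {"tx":0,"ty":0,"tz":0,"twist":0}
    - {"tx":0,"ty":0,"tz":0,"twist":0}
    - {"tx":0,"ty":0,"tz":0,"twist":0}

```text
clock: 37.2
position: [0.595, 0.2226, 0.1279]
ee_rot: [2.253, 2.189, 0.003]
force: [-0.2, -0.7, 0.1]
width: 0.403
gripper_force: 8.0
```

```bash
python3 - <<'E'
from h import *
plan([.5945,.2202,.117]); print(arm.observe()["force"])
E
```

```text
from [0.595  0.2226 0.1279] closing -1.7 twist 0.0 shift [-0.0024 -0.0005  0.0109] j7 -0.74
[-0.24578164 -0.67971766  0.11392748]
```

Call:
move_arm:
  motion:
    - {"tx":-0.0022,"ty":-0.0005,"tz":0.005,"twist":0}
    - {"tx":0,"ty":0,"tz":0.003,"twist":0}
    - {"tx":0,"ty":0,"tz":0.001,"twist":0}
    - {"tx":0,"ty":0,"tz":0,"twist":0}
    - {"tx":0,"ty":0,"tz":0,"twist":0}

```text
clock: 37.7
position: [0.5938, 0.2202, 0.1177]
ee_rot: [-2.253, -2.189, -0.0]
force: [0.2, -0.1, -0.7]
width: 0.406
gripper_force: 8.0
```

```bash
python3 - <<'E'
from h import *
plan([.5945,.2202,.117]); print(arm.observe()["force"])
E
```

```text
from [0.5938 0.2202 0.1177] closing -1.6 twist 0.0 shift [0.     0.0007 0.0007] j7 -0.75
[ 0.22480682 -0.14131359 -0.68105087]
```

Call:
move_arm:
  motion:
    - {"tx":0,"ty":0.0005,"tz":0.0008,"twist":0}
    - {"tx":0,"ty":0,"tz":0,"twist":0}
    - {"tx":0,"ty":0,"tz":0,"twist":0}

```text
clock: 38.0
position: [0.5943, 0.2201, 0.1169]
ee_rot: [2.253, 2.189, 0.0]
force: [0.7, 0.2, -0.7]
width: 0.407
gripper_force: 8.0
```

Call:
move_arm:
  motion:
    - {"tx":0,"ty":0,"tz":0,"twist":0}
    - {"tx":0,"ty":0,"tz":0,"twist":0}
    - {"tx":0,"ty":0,"tz":0,"twist":0}
    - {"tx":0,"ty":0,"tz":-0.01,"twist":0}
    - {"tx":0,"ty":0,"tz":-0.03,"twist":0}
    - {"tx":0,"ty":0,"tz":-0.05,"twist":0}
    - {"tx":0,"ty":0,"tz":-0.03,"twist":0}
    - {"tx":0,"ty":0,"tz":0,"twist":0}
  gripper: -0.1

```text
clock: 38.8
position: [0.5963, 0.2218, 0.243]
ee_rot: [2.251, 2.187, 0.013]
force: [-0.5, -0.3, -0.2]
width: 0.55
gripper_force: 0.0
```

Call:
move_arm:
  motion:
    - {"tx":-0.045,"ty":0,"tz":0,"twist":0}
    - {"tx":-0.045,"ty":0,"tz":0,"twist":0}
    - {"tx":-0.045,"ty":0,"tz":0,"twist":0}
    - {"tx":-0.045,"ty":0,"tz":0,"twist":0}
    - {"tx":-0.045,"ty":0,"tz":0,"twist":0}
    - {"tx":-0.045,"ty":0,"tz":0,"twist":0}
    - {"tx":0,"ty":0,"tz":0,"twist":0}
    - {"tx":0,"ty":0,"tz":0,"twist":0}

```text
clock: 39.6
position: [0.5862, -0.0513, 0.2368]
ee_rot: [-2.256, -2.186, 0.001]
force: [0.6, 0.5, 0.7]
width: 0.552
gripper_force: 0.0
```

```bash
python3 - <<'E'
from h import *
t=arm.get_image("top"); s=arm.get_image("scene"); c=arm.calibration("top")
a=cv2.resize(t[105:285,100:260][...,::-1],None,fx=2.3,fy=2.3,interpolation=cv2.INTER_CUBIC)
b=cv2.resize(s[140:320,130:312][...,::-1],(368*182//160,414),interpolation=cv2.INTER_CUBIC) if 0 else cv2.resize(s[140:340,190:420][...,::-1],(420,414),interpolation=cv2.INTER_CUBIC)
cv2.imwrite("pics/fin.png",np.hstack([a,b]))
for p in((.5945,.2202,.144),(.5945,.2202,.112)): print(w2px(c,p))
E
```

```text
[168.12254886 157.57390351]
[172.03393231 161.23234876]
```

View pics/fin.png

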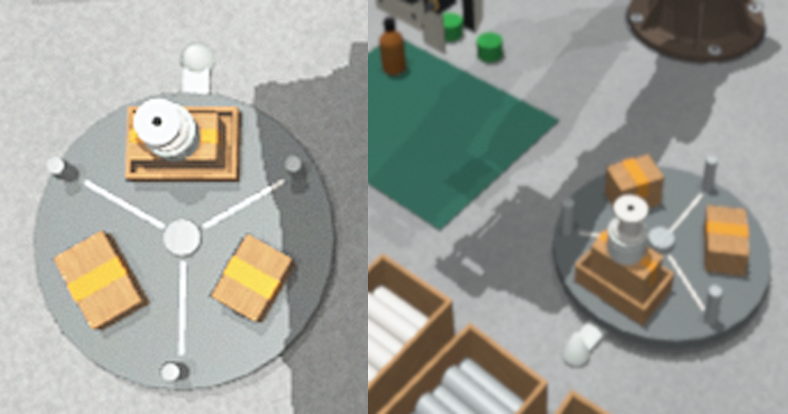

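The final picture shows the stack upright in the bay at the pointer, with the spool hole at (157,121), within about 1 px of where it should be. The bottle is still standing.

```bash
python3 -c "
from cell import arm
print(arm.sign_off())"
```

```text
the job is handed in; nothing more can be done
None
```

The job is handed in: the empty bay is at the pointer to within about 1°, the tray, carton, tin and spool are stacked in it in that order, and the bottle is still standing; it took about 40 s of the 144 s allowed.

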